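# Dock the backup drive through the dust flaps

## Task

Take the blue backup drive out of its aluminium stand and load it into the grey drive dock: long edge down through the orange spring dust flaps, then push it on down, gently, until it is fully home on the contacts at the bottom of the bay. Finish with the fingers out of the dock and both flaps closed over the drive, and leave the other things on the desk alone.

Things in the scene. Friction and masses are not known exactly. Their poses are not given: they have to be found in the camera images.
- backup_drive: dark blue portable backup drive, a slab 112 mm long (own x), 78 mm wide (own y), 15 mm thick (own z), about 0.16 kg; origin in the middle of one large face. At the start it stands on a long edge in the groove of the stand, own x along the groove, own y up; its upper edge is 86 mm above the desk. Either long edge may go down into the dock.
- drive_centre (a point): the middle of the drive, 7.5 mm from its origin along its own z; 39 mm below the upper edge when it stands. Axes as the drive's.
- drive_stand: low aluminium stand, fixed to the desk, 70x136x22 mm; origin at the centre of its underside. A groove 17.5 mm wide and 116 mm long runs along its own y; its floor is 8 mm and its cheeks are 22 mm above the desk, so 64 mm of the drive stands free above it.
- drive_dock: grey box with a black foot, a top-loading dock for one drive, fixed to the desk, 86 mm (own x) by 156 mm (own y) by 122 mm high; origin at the centre of its underside, own z up. The drive goes in on its long edge, along own y. Spring shoes in the slot rub on the drive, so it does not fall home by itself: pushing it down takes up to 10 N, varying on the way. Pressing it down with over 20 N does harm.
- dock_mouth (a point): centre of the mouth of the bay, level with the dock's top, 122 mm above the desk; axes as the dock's. In the middle, over 84 mm of y, the mouth is 40 mm wide (x) down to 40 mm below the top, with room for fingers. At both ends (y from 42 to 59 mm) and everywhere below 40 mm it is a groove 18 mm wide (x), centred, 118 mm long (y), flared to 32 mm at its top. The shoes rub from 45 mm below the top downwards.
- flap_near (a joint): orange, slippery dust flap on the -x side of the mouth, hinged along its outer long side 3 mm below the dock's top, 20 mm wide, 81 mm long: 0 closed (level), grows to 1.5 rad as it is pushed down into the bay; a light spring (about 1 to 2 N at its free edge) closes it.
- flap_far (a joint): the like flap on the +x side; the two meet along the middle of the mouth.
- contact_plate (a joint): sprung brass plate at the bottom of the bay: how far it is pressed (m), 0 free, 0.005 at its stop; pressing it takes 3 to 7 N. Home means pressed more than 4.3 mm. Its height cannot be seen and varies within 16 mm: the drive is home with its upper edge somewhere 19 to 36 mm below the dock's top, felt as a steep rise in force (a hard rubber stop, about 8 N per mm).
- mouse: black computer mouse, 106x62x34 mm, behind the work; a loose bystander, origin at the centre of its underside
- mug: dark grey and white mug with a handle, 82x111x97 mm; a loose bystander, origin at the centre of its underside
- stapler: red and black stapler, 138x40x48 mm; a loose bystander, origin at the centre of its underside
- notebook: purple notebook, 148x109x14 mm; a loose bystander, origin at the centre of its underside
- tape_roll: roll of tan tape lying flat, 103x99x24 mm; a loose bystander, origin at the centre of its underside
- usb_stick: small orange memory stick, 55x18x8 mm; a loose bystander, origin at the centre of its underside

How it is judged:
By the outcome, as a careful person would: the job done as asked, in the order asked, and still so for the second after the job is handed in, with the robot touching nothing.
It also fails if it takes over 72 s, if anything falls off the work surface, if the arm or the gripper's body presses on something with over 40 N, if the wrist force passes 120 N, or if a joint passes its speed limit or range.

## Robot

A 6-joint arm with a two-finger parallel gripper is mounted at the origin on a cart in front of the work surface, level with it; the furniture and walls round the work are solid. World frame = base frame: x ahead of the robot, y to its left, z up, the work surface at z = 0. Lengths are in m, angles in rad, forces in N, time in s.
With the tool pointing down it reaches from about 0.275 to 0.725 m from the base axis. Payload 5.6 kg.
Tool frame: the origin (TCP) lies midway between the tips of the shut fingers; the grasp point (between the pads) lies 19 mm behind it; y points along the fingers, x is the direction in which the jaws open and shut, and the axes are right-handed (so a half turn about y gives the same grasp; the last joint's range is limited). The gripper opens to 85 mm and grips with 20 to 120 N. Pads are 22 mm wide; open, the fingers measure 114 mm over their backs; the gripper's body (76 mm by 85 mm) begins 54 mm behind the grasp point. The pads swing forward as they close: fully open they stand 13 mm farther back than shut.
Start: joints at [1.554, 0.255, 0.108, 0, -1.424, -0.285], TCP at [0.163, 0.525, 0.206] pointing down, gripper open.
Joint ranges: [-2.95, 2.95], [-1.21, 1.97], [-1.09, 1.5], [-2.87, 1.71], [-2.94, -0.07], [-3.05, 3.05]. Speed limits (rad/s): [2.57, 2.57, 3.14, 3.14, 3.14, 3.14].

## Interface

Orientations are given as a unit quaternion [x, y, z, w].
In Python, from rig import get_obs, snapshot, camera_params, close_job gives the robot as it stands.
- The arm moves only by the shell command python3 -m creep 'ROWS' [FORCE]. ROWS is JSON, a list of rows, each an object of numbers: "tx", "ty", "tz": the shift along the tool's x, y, z in m; "wx", "wy", "wz": the turn, a rotation vector about the tool's x, y, z in degrees; "claw": the finger opening in m, from 0 to 0.0854. In form: [{"tx": .., "ty": .., "tz": .., "wx": .., "wy": .., "wz": .., "claw": ..}, ...]. A call has 1 to 5 rows; each row shifts and turns the commanded pose from where the row before left it, along the tool's axes as they then stand; what a row does not reach is not made up. A row lasts 1/8 s, in which the tool goes at most 62.5 mm and 10.7 degrees, less where a joint would pass 70% of its speed; a pose out of reach is approached as far as the arm can. A call with a gripper value outside its range is refused whole. The fingers move at their own pace and stop on an object; FORCE is the grip in N (left out, the last holds). Time passes only in rows, so rows that do not move let the fingers close. It gives the time, the measured TCP pose, the force and the opening at its end, in the units of the state.
- get_obs(): the state, without advancing time (a new reading comes with each control period).
- snapshot(name): name is "scene" or "top" or "wrist"; returns the picture (480x640x3 uint8, red, green, blue); there is no depth.
- camera_params(name): a dict with "K" (3x3 intrinsics, pixels), "distortion" ([k1, k2, p1, p2, k3] as OpenCV has them; the pictures are not rectified), "origin" and "attitude" of the camera in the world; the wrist camera has in their place "hand_eye" (4x4, takes a point from camera to tool coordinates, whose origin is the TCP and whose axes are the tool frame's). Camera axes: x right, y down, z forward; pixel columns grow to the right and rows downward; lengths in m; the calibration is good to about 2 mm. A picture is of the moment at which its call begins: read the wrist's pose just before it. camera_params takes no time and is no camera call.
- close_job(): hands the job in, once; it reports no verdict.
The state is a dict: "time_s": time; "joint_positions": joint angles; "dq": joint speeds; "joint_torque": joint torques, N m; "tool_pos": TCP position; "eef_rot": TCP orientation; "force": force on the tool from outside, world axes, zero at the start; "moment": the same for the moment, N m; "width": finger opening in m.
Only numpy, scipy, OpenCV 4.12 (cv2) and the standard library are available. Lean on these libraries where they do the work, as an engineer would, in place of code of your own. Each camera call takes 0.05 s, during which the arm holds its last target.

## Working session

There is one attempt and no reset: what is moved stays moved. The work goes in short steps, Python scripts to look and compute and a shell command to move; the robot and the scene stay as the last step left them, time stands still between calls to the robot, and variables do not carry over. Pictures are saved under pics/ and viewed, and the job is handed in when it is done.

```bash
ls; mkdir -p pics; python3 - <<'E'
from rig import *
import cv2
o=get_obs()
for k,v in o.items(): print(k,v)
for n in ("scene","top","wrist"):
    print(n,camera_params(n))
    cv2.imwrite(f"pics/{n}0.png",snapshot(n)[:,:,::-1])
E
```

```text
pics
time_s 0.0
joint_positions [ 1.55361867e+00  2.55767321e-01  1.07013440e-01 -4.71800224e-04
 -1.42391214e+00 -2.84567687e-01]
dq [-9.06777919e-05  4.81317817e-04 -1.14760612e-03 -6.87360268e-04
  9.29332879e-04  1.58898888e-03]
joint_torque [ 2.93355752e-04 -3.86631203e+01  2.37939191e+01  5.36539122e+00
 -6.26817753e-03  1.14163970e-05]
tool_pos [0.16325515 0.52464339 0.2054891 ]
eef_rot [ 0.41968181 -0.56905943  0.5699104  -0.41861757]
force [-0.20047372  0.37668388  0.8594357 ]
moment [ 0.02124597 -0.01063781  0.00016074]
width 0.08505362269278953
scene {'K': array([[616.97676736,   0.        , 310.32652029],
       [  0.        , 616.97676736, 243.08954378],
       [  0.        ,   0.        ,   1.        ]]), 'distortion': array([-0.1244487,  0.       ,  0.       ,  0.       ,  0.       ]), 'origin': array([-0.18407701, -0.63914989,  1.25159261]), 'attitude': array([ 0.84944667, -0.39385114,  0.14184485, -0.32125019])}
top {'K': array([[515.76400549,   0.        , 328.37312847],
       [  0.        , 515.76400549, 244.79920132],
       [  0.        ,   0.        ,   1.        ]]), 'distortion': array([-0.05186666,  0.        ,  0.        ,  0.        ,  0.        ]), 'origin': array([ 0.4432732 , -0.00578489,  1.28104366]), 'attitude': array([ 0.71577254, -0.69619281,  0.03082244, -0.04511341])}
wrist {'K': array([[418.78995865,   0.        , 315.66692096],
       [  0.        , 418.78995865, 236.26967478],
       [  0.        ,   0.        ,   1.        ]]), 'distortion': array([-0.03809938,  0.        ,  0.        ,  0.        ,  0.        ]), 'hand_eye': array([[ 9.99998954e-01,  1.39999854e-03, -3.64069685e-04,
         1.88978930e-04],
       [ 7.19142735e-04, -2.62761338e-01,  9.64860592e-01,
        -1.67479887e-01],
       [ 1.25513999e-03, -9.64859844e-01, -2.62762070e-01,
         6.51221383e-02],
       [ 0.00000000e+00,  0.00000000e+00,  0.00000000e+00,
         1.00000000e+00]])}
```

View pics/scene0.png

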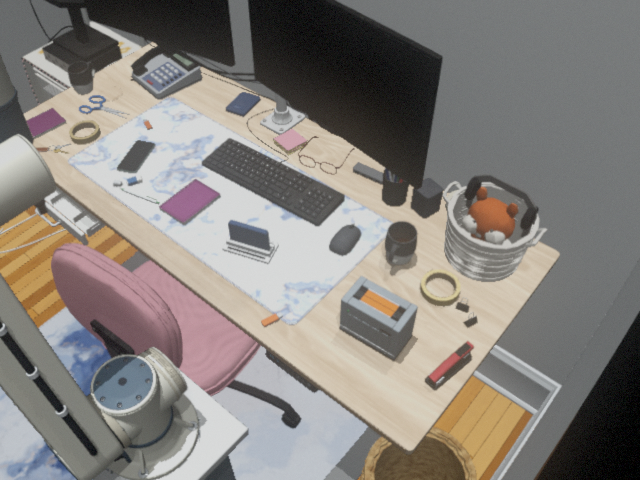

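View pics/top0.png

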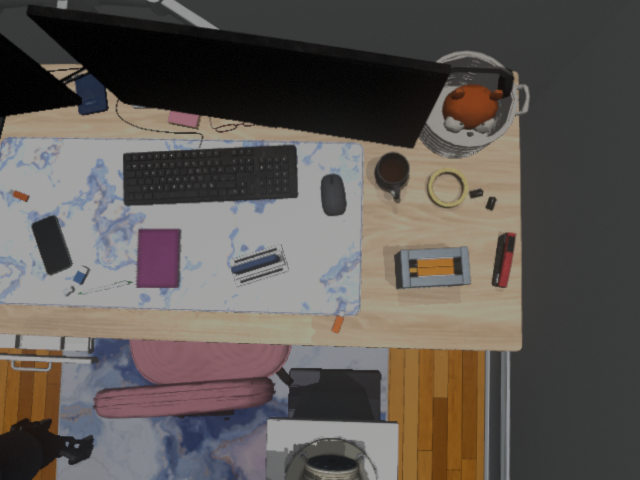

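View pics/wrist0.png

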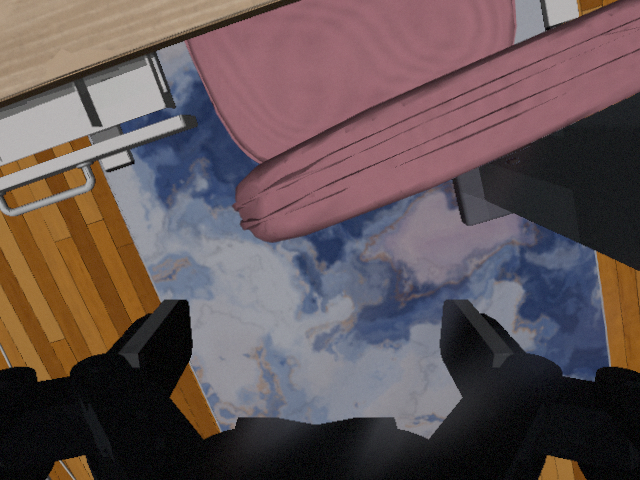

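The scene view shows the stand and drive at about (249,238) and the dock at about (378,318). In the top view the drive is at (257,264) and the dock at (434,268) with its orange flaps. The wrist view is over the floor. Next I'll write a helper and take measurements.

```bash
cat > h.py <<'E'
from rig import *
import cv2, numpy as np
from scipy.spatial.transform import Rotation as R
def cam(n,o=None):
    c=camera_params(n)
    if n=='wrist':
        o=o or get_obs(); T=np.eye(4);T[:3,:3]=R.from_quat(o['eef_rot']).as_matrix();T[:3,3]=o['tool_pos']
        M=T@c['hand_eye']; return c['K'],c['distortion'],M[:3,3],M[:3,:3]
    return c['K'],c['distortion'],np.array(c['origin']),R.from_quat(c['attitude']).as_matrix()
def ray(C,px,z):
    K,d,o,A=C
    p=cv2.undistortPoints(np.float64(px).reshape(-1,1,2),K,d).reshape(-1,2)
    v=np.c_[p,np.ones(len(p))]@A.T
    return o+v*((z-o[2])/v[:,2])[:,None]
def proj(C,P):
    K,d,o,A=C
    return cv2.projectPoints((np.float64(P).reshape(-1,3)-o)@A,np.zeros(3),np.zeros(3),K,d)[0].reshape(-1,2)
E
python3 - <<'E'
import cv2
a=cv2.imread('pics/top0.png');b=cv2.imread('pics/scene0.png')
x=cv2.resize(a[235:300,220:300],None,fx=5,fy=5,interpolation=cv2.INTER_CUBIC)
y=cv2.resize(a[235:300,390:480],None,fx=4.4,fy=5,interpolation=cv2.INTER_CUBIC)
import numpy as np
cv2.imwrite('pics/crop1.png',np.hstack([x,y[:, :396]]))
E
python3 - <<'E'
from h import *
C=cam('top'); im=cv2.imread('pics/top0.png'); hsv=cv2.cvtColor(im,cv2.COLOR_BGR2HSV)
def blob(m,box,z,name):
    x0,y0,x1,y1=box; k=np.zeros_like(m);k[y0:y1,x0:x1]=m[y0:y1,x0:x1]
    n,l,s,c=cv2.connectedComponentsWithStats(k); i=1+s[1:,4].argmax()
    cs,_=cv2.findContours((l==i).astype('uint8'),0,2); r=cv2.minAreaRect(cs[0]); bp=cv2.boxPoints(r)
    P=ray(C,bp,z); print(name,s[i],r); print(P.round(4).tolist(),'centre',P.mean(0).round(4))
    e=[P[1]-P[0],P[2]-P[1]]; e.sort(key=np.linalg.norm); print('size',[np.linalg.norm(q).round(4) for q in e],'long dir deg',np.degrees(np.arctan2(e[1][1],e[1][0])))
blob(cv2.inRange(hsv,(5,150,100),(22,255,255)),(395,240,480,295),.119,'flaps')
blob(cv2.inRange(hsv,(100,80,20),(130,255,140)),(225,240,292,290),.086,'drive')
blob(cv2.inRange(hsv,(90,15,60),(125,110,220)),(390,235,480,295),.122,'dock')
E
```

```text
flaps [410 259  44  16 559] ((431.4903259277344, 266.8163146972656), (14.716472625732422, 43.36103820800781), 86.98721313476562)
[[0.5373, -0.1643, 0.119], [0.5451, -0.262, 0.119], [0.512, -0.2639, 0.119], [0.5042, -0.1665, 0.119]] centre [ 0.5247 -0.2142  0.119 ]
size [np.float64(0.0332), np.float64(0.098)] long dir deg -85.45588985256053
drive [232 256  43  15 188] ((253.18377685546875, 263.0973205566406), (4.55833101272583, 43.965843200683594), 72.89727020263672)
[[0.5128, 0.2447, 0.086], [0.5458, 0.1475, 0.086], [0.5357, 0.144, 0.086], [0.5028, 0.241, 0.086]] centre [0.5243 0.1943 0.086 ]
size [np.float64(0.0107), np.float64(0.1026)] long dir deg -71.26667540706978
dock [ 401  248   69   40 1430] ((434.79644775390625, 266.67572021484375), (36.93084716796875, 67.26181030273438), 86.49646759033203)
[[0.5598, -0.1426, 0.122], [0.5732, -0.294, 0.122], [0.4902, -0.2991, 0.122], [0.4771, -0.1488, 0.122]] centre [ 0.5251 -0.2211  0.122 ]
size [np.float64(0.0831), np.float64(0.152)] long dir deg -84.95547672841013
```

View pics/crop1.png

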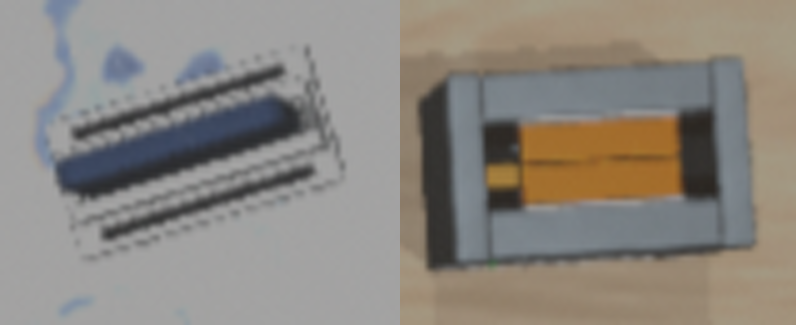

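The drive is at about (0.525, 0.194) and the dock at about (0.525, -0.219). Both lie roughly along y. Next I'll work out the move to look at the drive.

```bash
cat >> h.py <<'E'
def plan(target,long_deg=None):
    """tool-axis shift (mm) to world target, and wy turn so tool x is perpendicular to long dir"""
    o=get_obs(); M=R.from_quat(o['eef_rot']).as_matrix()
    print('t',round(o['time_s'],2),'tcp',o['tool_pos'].round(4),'F',o['force'].round(1),'w',round(o['width'],4))
    print('axes x',M[:,0].round(3),'y',M[:,1].round(4),'z',M[:,2].round(3))
    d=np.array(target)-o['tool_pos']; print('shift tool mm',(M.T@d*1000).round(1))
    if long_deg is not None:
        a=np.radians(long_deg); l=np.array([np.cos(a),np.sin(a),0]); p=np.array([-l[1],l[0],0])
        for s in (1,-1):
            D=np.c_[s*p,[0,0,-1],np.cross(s*p,[0,0,-1])]
            print('rotvec tool deg',np.degrees(R.from_matrix(M.T@D).as_rotvec()).round(2))
        if 0: pass
E
python3 - <<'E'
from h import *
plan([.525,.194,.23],-71.3); print(get_obs()['joint_positions'].round(3))
E
```

```text
t 0.15 tcp [0.1633 0.5248 0.2057] F [-0.3 -0.3  0.2] w 0.0855
axes x [-0.297 -0.955  0.001] y [-3.0e-04 -1.4e-03 -1.0e+00] z [ 0.955 -0.297  0.   ]
shift tool mm [208.3 -23.9 443.7]
rotvec tool deg [ 9.00e-02 -1.26e+02  5.00e-02]
rotvec tool deg [-4.0e-02  5.4e+01  7.0e-02]
[ 1.554  0.256  0.107 -0.    -1.424 -0.285]
```

```bash
python3 -m creep '[{"tx":0.01,"ty":-0.005,"tz":0.02},{"tx":0.02,"ty":-0.005,"tz":0.044},{"tx":0.02,"ty":-0.005,"tz":0.044},{"tx":0.02,"ty":-0.005,"tz":0.044},{"tx":0.02,"ty":-0.004,"tz":0.044}]'
python3 -m creep '[{"tx":0.02,"tz":0.044},{"tx":0.02,"tz":0.044},{"tx":0.02,"tz":0.044},{"tx":0.02,"tz":0.044},{"tx":0.02,"tz":0.044}]'
python3 -m creep '[{"tx":0.018,"tz":0.028,"wy":0},{"wy":9},{"wy":9},{"wy":9},{"wy":9}]'
python3 -m creep '[{"wy":9},{"wy":9},{},{}]'
python3 - <<'E'
from h import *
plan([.525,.194,.23],-71.3)
cv2.imwrite("pics/w1.png",snapshot('wrist')[:,:,::-1])
E
```

```text
t 0.15 tcp [0.1633 0.5248 0.2057] F [-0.3 -0.3  0.2] w 0.0855
axes x [-0.297 -0.955  0.001] y [-3.0e-04 -1.4e-03 -1.0e+00] z [ 0.955 -0.297  0.   ]
shift tool mm [208.3 -23.9 443.7]
rotvec tool deg [ 9.00e-02 -1.26e+02  5.00e-02]
rotvec tool deg [-4.0e-02  5.4e+01  7.0e-02]invalid input
invalid input
invalid input
invalid input
```

View pics/w1.png

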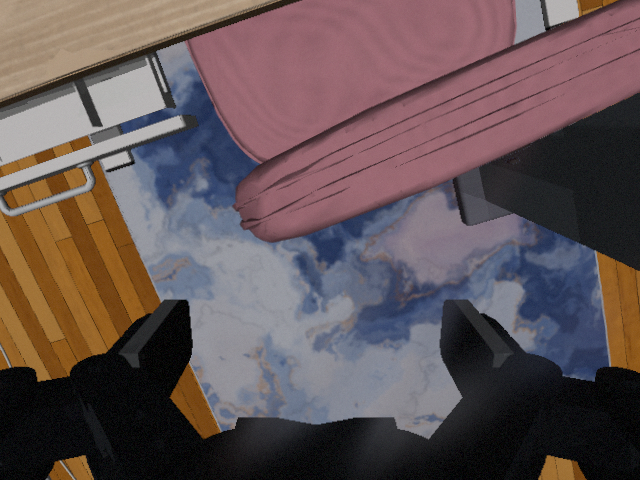

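The arm hasn't moved: the calls were refused, and the picture is unchanged. Each row probably needs every key.

```bash
python3 -m creep '[{"tx":0.01,"ty":-0.005,"tz":0.02,"wx":0,"wy":0,"wz":0,"claw":0.085},{"tx":0.02,"ty":-0.005,"tz":0.044,"wx":0,"wy":0,"wz":0,"claw":0.085},{"tx":0.02,"ty":-0.005,"tz":0.044,"wx":0,"wy":0,"wz":0,"claw":0.085},{"tx":0.02,"ty":-0.005,"tz":0.044,"wx":0,"wy":0,"wz":0,"claw":0.085},{"tx":0.02,"ty":-0.004,"tz":0.044,"wx":0,"wy":0,"wz":0,"claw":0.085}]'
```

```text
time_s: 0.82
tool_pos: [0.3252, 0.3791, 0.231]
eef_rot: [-0.419, 0.57, -0.569, 0.419]
force: [0.9, 0.2, 0.3]
width: 0.085
```

```bash
python3 -m creep '[{"tx":0.02,"ty":0,"tz":0.044,"wx":0,"wy":0,"wz":0,"claw":0.085},{"tx":0.02,"ty":0,"tz":0.044,"wx":0,"wy":0,"wz":0,"claw":0.085},{"tx":0.02,"ty":0,"tz":0.044,"wx":0,"wy":0,"wz":0,"claw":0.085},{"tx":0.02,"ty":0,"tz":0.044,"wx":0,"wy":0,"wz":0,"claw":0.085},{"tx":0.02,"ty":0,"tz":0.044,"wx":0,"wy":0,"wz":0,"claw":0.085}]'
python3 -m creep '[{"tx":0.018,"ty":0,"tz":0.028,"wx":0,"wy":0,"wz":0,"claw":0.085},{"tx":0,"ty":0,"tz":0,"wx":0,"wy":9,"wz":0,"claw":0.085},{"tx":0,"ty":0,"tz":0,"wx":0,"wy":9,"wz":0,"claw":0.085},{"tx":0,"ty":0,"tz":0,"wx":0,"wy":9,"wz":0,"claw":0.085},{"tx":0,"ty":0,"tz":0,"wx":0,"wy":9,"wz":0,"claw":0.085}]'
python3 -m creep '[{"tx":0,"ty":0,"tz":0,"wx":0,"wy":9,"wz":0,"claw":0.085},{"tx":0,"ty":0,"tz":0,"wx":0,"wy":9,"wz":0,"claw":0.085},{"tx":0,"ty":0,"tz":0,"wx":0,"wy":0,"wz":0,"claw":0.085},{"tx":0,"ty":0,"tz":0,"wx":0,"wy":0,"wz":0,"claw":0.085}]'
python3 - <<'E'
from h import *
plan([.525,.194,.23],-71.3)
cv2.imwrite("pics/w2.png",snapshot('wrist')[:,:,::-1])
E
```

```text
time_s: 1.45
tool_pos: [0.5053, 0.2179, 0.2308]
eef_rot: [0.419, -0.57, 0.57, -0.419]
force: [1.1, 0.7, -0.3]
width: 0.0852
time_s: 2.08
tool_pos: [0.5255, 0.1936, 0.2307]
eef_rot: [0.221, -0.672, 0.672, -0.221]
force: [-0.3, 0.5, -0.1]
width: 0.085
time_s: 2.58
tool_pos: [0.5256, 0.1941, 0.2305]
eef_rot: [-0.116, 0.698, -0.698, 0.116]
force: [-1.0, -0.1, 0.0]
width: 0.0849
t 2.58 tcp [0.5256 0.1941 0.2305] F [-1.  -0.1  0. ] w 0.0849
axes x [-0.946 -0.323 -0.   ] y [ 2.e-04  0.e+00 -1.e+00] z [ 0.323 -0.946  0.   ]
shift tool mm [ 0.6  0.5 -0.1]
rotvec tool deg [-1.0000e-02 -1.7984e+02  0.0000e+00]
rotvec tool deg [-0.    0.16 -0.01]
```

View pics/w2.png

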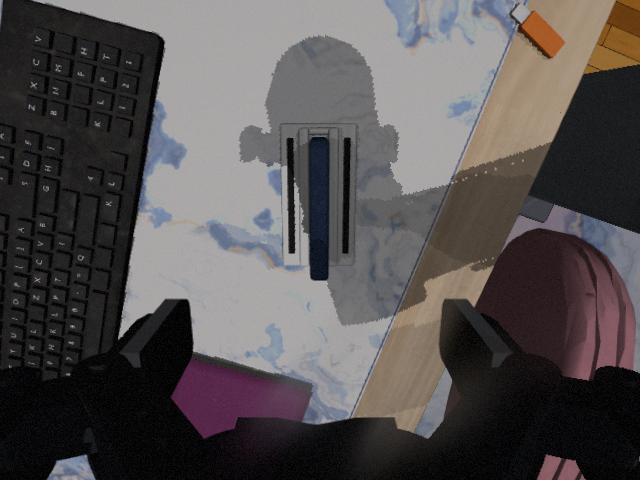

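The wrist view shows the drive standing upright in the stand's groove at columns 309–328, rows 137–280. It is already aligned with the tool. I'll measure its top edge.

```bash
python3 - <<'E'
from h import *
C=cam('wrist'); im=cv2.imread('pics/w2.png'); hsv=cv2.cvtColor(im,cv2.COLOR_BGR2HSV)
m=cv2.inRange(hsv,(100,90,20),(130,255,140)); k=np.zeros_like(m);k[120:290,295:345]=m[120:290,295:345]
for r in range(130,285,12):
    c=np.flatnonzero(k[r]); print(r,c.min() if len(c) else None,c.max() if len(c) else None, im[r,318])
cs,_=cv2.findContours(k,0,2); c=max(cs,key=cv2.contourArea); r=cv2.minAreaRect(c); bp=cv2.boxPoints(r); P=ray(C,bp,.086)
print(bp.round(1).tolist()); print(P.round(4).tolist(),P.mean(0)); 
e=[P[1]-P[0],P[2]-P[1]]; e.sort(key=np.linalg.norm); print([np.linalg.norm(q) for q in e],np.degrees(np.arctan2(e[1][1],e[1][0])))
cv2.imwrite('pics/c2.png',cv2.resize(im[110:300,260:380],None,fx=3,fy=3,interpolation=cv2.INTER_CUBIC))
E
```

```text
130 None None [114 112 114]
142 311 328 [43 29 25]
154 310 328 [49 27 20]
166 310 328 [50 31 22]
178 310 328 [45 28 18]
190 310 328 [49 33 23]
202 311 328 [47 29 22]
214 310 328 [49 35 27]
226 310 328 [42 25 16]
238 311 328 [46 32 18]
250 310 327 [37 26 20]
262 311 327 [35 18 11]
274 311 327 [31 20 19]
[[310.0, 137.0], [328.0, 137.0], [328.0, 279.0], [310.0, 279.0]]
[[0.5463, 0.1427, 0.086], [0.5339, 0.1385, 0.086], [0.4975, 0.2422, 0.086], [0.511, 0.2468, 0.086]] [0.52218199 0.19254786 0.086     ]
[np.float64(0.013081013095892123), np.float64(0.10994832765967714)] 109.33949512672102
```

View pics/c2.png

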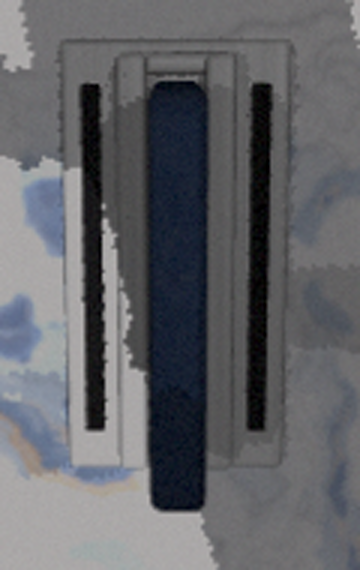

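```bash
python3 - <<'E'
from h import *
plan([.5222,.1925,.056],-71.0)
E
```

```text
t 2.62 tcp [0.5255 0.1942 0.2305] F [ 0.  -0.6  0.2] w 0.085
axes x [-0.946 -0.323 -0.   ] y [ 0.  0. -1.] z [ 0.323 -0.946 -0.   ]
shift tool mm [  3.7 174.5   0.6]
rotvec tool deg [  0.   179.83   0.  ]
rotvec tool deg [ 0.   -0.17 -0.  ]
```

```bash
python3 -m creep '[{"tx":0.0035,"ty":0.03,"tz":0.0005,"wx":0,"wy":0,"wz":0,"claw":0.05},{"tx":0,"ty":0.03,"tz":0,"wx":0,"wy":0,"wz":0,"claw":0.05},{"tx":0,"ty":0.03,"tz":0,"wx":0,"wy":0,"wz":0,"claw":0.05},{"tx":0,"ty":0.025,"tz":0,"wx":0,"wy":0,"wz":0,"claw":0.05},{"tx":0,"ty":0,"tz":0,"wx":0,"wy":0,"wz":0,"claw":0.05}]' 30
python3 - <<'E'
from h import *
o=get_obs();C=cam('wrist',o);cv2.imwrite("pics/w3.png",snapshot('wrist')[:,:,::-1])
plan([.5222,.1925,.056],-71.0)
E
```

```text
time_s: 3.25
tool_pos: [0.5211, 0.1921, 0.1136]
eef_rot: [0.117, -0.697, 0.698, -0.114]
force: [0.8, -0.5, 0.4]
width: 0.0501
t 3.3 tcp [0.5223 0.1926 0.1154] F [ 0.1 -0.5  1.2] w 0.0498
axes x [-0.947 -0.322  0.001] y [-8.0e-04 -1.1e-03 -1.0e+00] z [ 0.322 -0.947  0.001]
shift tool mm [ 0.1 59.4  0.1]
rotvec tool deg [-1.0000e-01  1.7978e+02 -7.0000e-02]
rotvec tool deg [-0.04 -0.22  0.06]
```

View pics/w3.png

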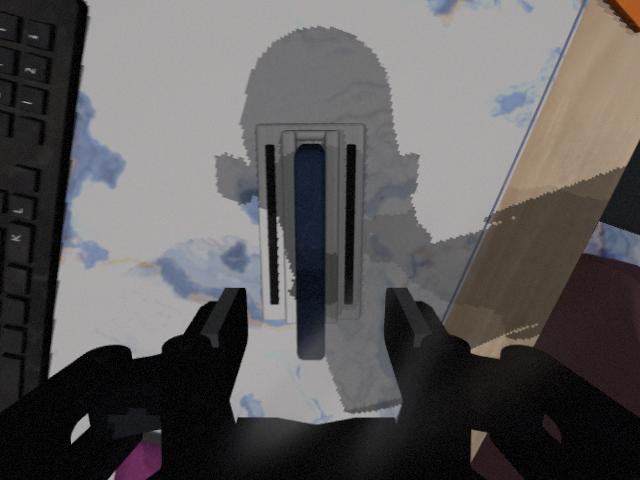

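The drive sits at columns 296–325 (centre 310) and the fingers are centred at about 316, so there's a small sideways offset. I'll re-measure from here.

```bash
python3 - <<'E'
from h import *
o=get_obs();C=cam('wrist',o); im=cv2.imread('pics/w3.png'); hsv=cv2.cvtColor(im,cv2.COLOR_BGR2HSV)
m=cv2.inRange(hsv,(100,90,20),(130,255,140)); k=np.zeros_like(m);k[135:370,285:340]=m[135:370,285:340]
cs,_=cv2.findContours(k,0,2); c=max(cs,key=cv2.contourArea); r=cv2.minAreaRect(c); bp=cv2.boxPoints(r); P=ray(C,bp,.086)
print(bp.round(1).tolist(),P.mean(0)); e=P[1]-P[0];f=P[2]-P[1];print(np.linalg.norm(e),np.linalg.norm(f))
for rr in range(160,360,30):
    q=np.flatnonzero(k[rr]); print(rr,q.min(),q.max())
plan(P.mean(0)*[1,1,0]+[0,0,.056])
E
```

```text
[[295.0, 144.0], [324.0, 144.0], [324.0, 338.0], [295.0, 338.0]] [0.5262352  0.18709415 0.086     ]
0.01335352598096159 0.09912910678819058
160 295 324
190 295 324
220 296 324
250 296 324
280 298 323
310 298 321
340 300 303
t 3.3 tcp [0.5223 0.1926 0.1154] F [ 0.1 -0.5  1.2] w 0.0498
axes x [-0.947 -0.322  0.001] y [-8.0e-04 -1.1e-03 -1.0e+00] z [ 0.322 -0.947  0.001]
shift tool mm [-2.  59.4  6.5]
```

```bash
python3 -m creep '[{"tx":-0.0018,"ty":0.015,"tz":0.001,"wx":0,"wy":0,"wz":0,"claw":0.05},{"tx":0,"ty":0.02,"tz":0,"wx":0,"wy":0,"wz":0,"claw":0.05},{"tx":0,"ty":0.015,"tz":0,"wx":0,"wy":0,"wz":0,"claw":0.05},{"tx":0,"ty":0.01,"tz":0,"wx":0,"wy":0,"wz":0,"claw":0.04},{"tx":0,"ty":0,"tz":0,"wx":0,"wy":0,"wz":0,"claw":0.03}]' 30
python3 - <<'E'
from h import *
o=get_obs();C=cam('wrist',o);cv2.imwrite("pics/w4.png",snapshot('wrist')[:,:,::-1])
plan([.5222,.1925,.056],-71.0)
E
```

```text
time_s: 3.92
tool_pos: [0.5242, 0.1924, 0.0548]
eef_rot: [0.115, -0.698, 0.698, -0.115]
force: [-0.0, 0.3, 1.5]
width: 0.0299
t 3.98 tcp [0.5247 0.1926 0.0555] F [-0.4 -0.   0.5] w 0.0301
axes x [-0.947 -0.321 -0.   ] y [ 3.e-04 -1.e-04 -1.e+00] z [ 0.321 -0.947  0.   ]
shift tool mm [ 2.4 -0.5 -0.7]
rotvec tool deg [ 2.0000e-02  1.7972e+02 -2.0000e-02]
rotvec tool deg [-0.01 -0.28 -0.01]
```

View pics/w4.png

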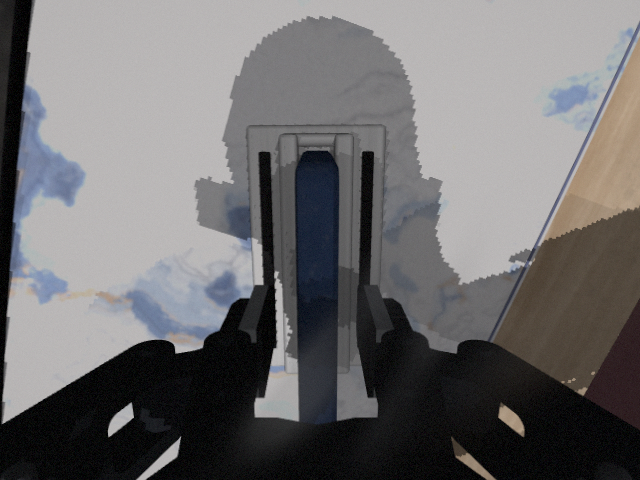

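The drive centre (column 317) now matches the middle of the fingers (317). I'll close and check.

```bash
python3 -m creep '[{"tx":0,"ty":0,"tz":0,"wx":0,"wy":0,"wz":0,"claw":0.02},{"tx":0,"ty":0,"tz":0,"wx":0,"wy":0,"wz":0,"claw":0.01},{"tx":0,"ty":0,"tz":0,"wx":0,"wy":0,"wz":0,"claw":0.005},{"tx":0,"ty":0,"tz":0,"wx":0,"wy":0,"wz":0,"claw":0.005}]' 50
python3 -m creep '[{"tx":0,"ty":-0.01,"tz":0,"wx":0,"wy":0,"wz":0,"claw":0.005},{"tx":0,"ty":-0.03,"tz":0,"wx":0,"wy":0,"wz":0,"claw":0.005},{"tx":0,"ty":-0.04,"tz":0,"wx":0,"wy":0,"wz":0,"claw":0.005},{"tx":0,"ty":-0.04,"tz":0,"wx":0,"wy":0,"wz":0,"claw":0.005},{"tx":0,"ty":-0.04,"tz":0,"wx":0,"wy":0,"wz":0,"claw":0.005}]' 50
python3 - <<'E'
from h import *
o=get_obs();C=cam('wrist',o);cv2.imwrite("pics/w5.png",snapshot('wrist')[:,:,::-1])
cv2.imwrite("pics/s5.png",snapshot('scene')[:,:,::-1])
plan([.525,-.219,.25],-86)
E
```

```text
time_s: 4.47
tool_pos: [0.5251, 0.1929, 0.0563]
eef_rot: [-0.114, 0.698, -0.698, 0.116]
force: [-0.4, 1.1, 5.9]
width: 0.0125
time_s: 5.1
tool_pos: [0.5238, 0.1924, 0.2164]
eef_rot: [0.115, -0.698, 0.698, -0.114]
force: [0.7, 0.7, -1.2]
width: 0.0125
t 5.2 tcp [0.5265 0.1932 0.2205] F [ 0.1  0.9 -0.6] w 0.0127
axes x [-0.947 -0.321 -0.008] y [ 0.0077  0.0035 -1.    ] z [ 0.321 -0.947 -0.001]
shift tool mm [133.4 -31.  389.9]
rotvec tool deg [-6.9000e-01 -1.6529e+02 -1.6000e-01]
rotvec tool deg [ 0.11 14.71 -0.47]
```

View pics/w5.png

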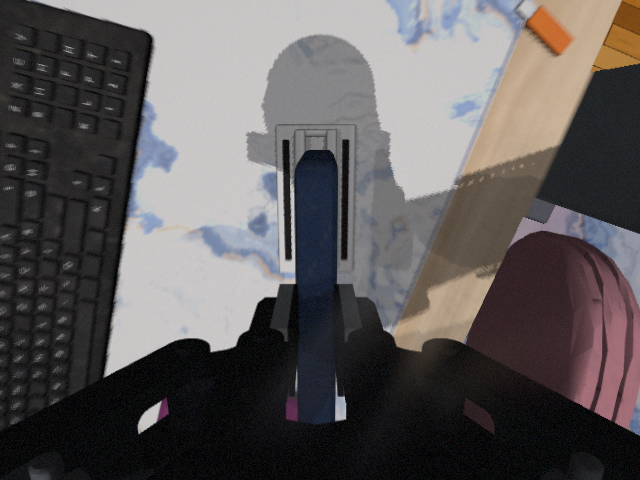

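View pics/s5.png

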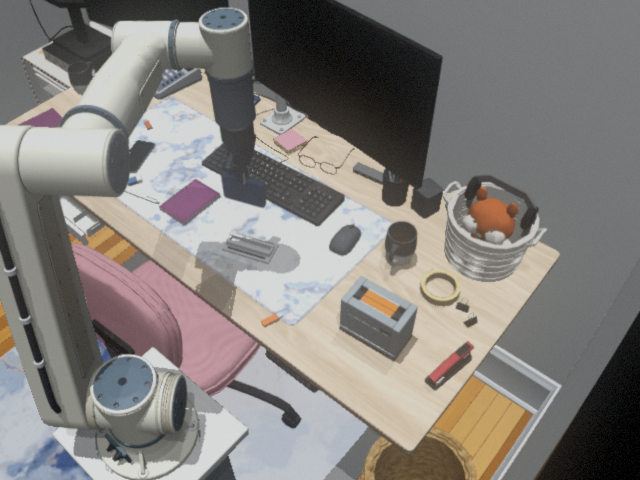

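The drive is held centred and upright, and the stand is empty. Next I'll carry it to above the dock.

```bash
python3 -m creep '[{"tx":0.007,"ty":-0.006,"tz":0.02,"wx":0,"wy":0,"wz":0,"claw":0.005},{"tx":0.0135,"ty":-0.006,"tz":0.04,"wx":0,"wy":0,"wz":0,"claw":0.005},{"tx":0.0135,"ty":-0.006,"tz":0.04,"wx":0,"wy":0,"wz":0,"claw":0.005},{"tx":0.0135,"ty":-0.006,"tz":0.04,"wx":0,"wy":0,"wz":0,"claw":0.005},{"tx":0.0135,"ty":-0.006,"tz":0.04,"wx":0,"wy":0,"wz":0,"claw":0.005}]'
python3 -m creep '[{"tx":0.0135,"ty":0,"tz":0.04,"wx":0,"wy":0,"wz":0,"claw":0.005},{"tx":0.0135,"ty":0,"tz":0.04,"wx":0,"wy":0,"wz":0,"claw":0.005},{"tx":0.0135,"ty":0,"tz":0.04,"wx":0,"wy":0,"wz":0,"claw":0.005},{"tx":0.0135,"ty":0,"tz":0.04,"wx":0,"wy":0,"wz":0,"claw":0.005},{"tx":0.012,"ty":0,"tz":0.035,"wx":0,"wy":0,"wz":0,"claw":0.005}]'
python3 -m creep '[{"tx":0.006,"ty":0,"tz":0.015,"wx":0,"wy":0,"wz":0,"claw":0.005},{"tx":0,"ty":0,"tz":0,"wx":0,"wy":7,"wz":0,"claw":0.005},{"tx":0,"ty":0,"tz":0,"wx":0,"wy":7.5,"wz":0,"claw":0.005},{"tx":0,"ty":0,"tz":0,"wx":0,"wy":0,"wz":0,"claw":0.005},{"tx":0,"ty":0,"tz":0,"wx":0,"wy":0,"wz":0,"claw":0.005}]'
python3 - <<'E'
from h import *
o=get_obs();C=cam('wrist',o);cv2.imwrite("pics/w6.png",snapshot('wrist')[:,:,::-1])
plan([.525,-.219,.25],-86)
E
```

```text
time_s: 5.82
tool_pos: [0.5231, 0.0004, 0.2445]
eef_rot: [-0.116, 0.698, -0.698, 0.114]
force: [1.3, -0.2, -2.0]
width: 0.0129
time_s: 6.45
tool_pos: [0.5229, -0.2053, 0.2442]
eef_rot: [-0.116, 0.698, -0.697, 0.114]
force: [1.5, -0.1, -1.8]
width: 0.0129
time_s: 7.08
tool_pos: [0.5232, -0.2192, 0.2451]
eef_rot: [-0.027, 0.707, -0.706, 0.027]
force: [0.0, 0.7, -1.6]
width: 0.0127
t 7.12 tcp [ 0.5233 -0.2193  0.2452] F [-0.1 -0.2 -1. ] w 0.013
axes x [-0.997 -0.076  0.   ] y [-5.e-04  2.e-04 -1.e+00] z [ 0.076 -0.997 -0.   ]
shift tool mm [-1.7 -4.8 -0.1]
rotvec tool deg [ 4.0000e-02 -1.7966e+02 -2.0000e-02]
rotvec tool deg [0.01 0.34 0.03]
```

View pics/w6.png

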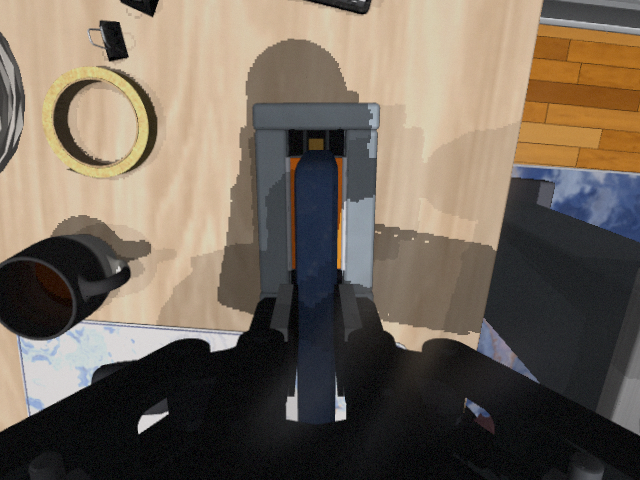

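The dock lies directly under the held drive: outer walls at about columns 255–378, end bar at rows 102–130, mouth at columns 288–344. I'll zoom in for edges.

```bash
python3 - <<'E'
import cv2
im=cv2.imread('pics/w6.png')
c=cv2.resize(im[90:310,235:395],None,fx=2.7,fy=2.7,interpolation=cv2.INTER_CUBIC); cv2.imwrite('pics/c6.png',c)
for r in (150,180,210,240,270):
    print(r,[int(x) for x in im[r,250:300].sum(1)], [int(x) for x in im[r,336:384].sum(1)])
print([int(x) for x in im[92:160,270].sum(1)]);print([int(x) for x in im[92:160,316].sum(1)])
E
```

```text
150 [229, 234, 233, 234, 233, 188, 214, 241, 251, 262, 271, 271, 281, 274, 274, 266, 263, 273, 266, 270, 272, 262, 254, 265, 265, 274, 270, 272, 271, 259, 270, 267, 263, 254, 238, 217, 146, 168, 138, 71, 38, 22, 22, 40, 14, 5, 35, 37, 55, 10] [26, 9, 47, 19, 43, 31, 22, 99, 193, 143, 180, 231, 210, 220, 235, 226, 231, 235, 234, 228, 233, 233, 243, 228, 234, 238, 233, 226, 219, 219, 221, 235, 231, 452, 450, 459, 458, 448, 414, 385, 304, 403, 537, 533, 541, 546, 537, 524]
180 [310, 241, 222, 226, 229, 232, 188, 211, 223, 245, 271, 269, 275, 265, 262, 263, 267, 271, 268, 266, 267, 266, 267, 268, 273, 271, 278, 272, 220, 204, 201, 195, 202, 195, 188, 188, 255, 260, 251, 218, 187, 162, 162, 172, 135, 87, 118, 145, 140, 129] [108, 106, 239, 224, 242, 235, 276, 320, 360, 350, 307, 242, 226, 227, 230, 233, 228, 232, 228, 230, 235, 225, 228, 235, 238, 214, 226, 226, 232, 235, 238, 229, 228, 229, 228, 237, 230, 225, 219, 190, 426, 517, 519, 512, 512, 499, 497, 502]
210 [309, 314, 316, 256, 234, 223, 230, 189, 220, 236, 248, 270, 278, 282, 278, 270, 277, 220, 205, 204, 191, 197, 204, 207, 194, 
[... 1308 characters left out ...]
9, 343, 336, 332, 330, 331, 326, 331]
[310, 309, 312, 307, 303, 306, 307, 315, 304, 305, 276, 233, 239, 255, 272, 289, 279, 281, 280, 290, 270, 283, 273, 280, 278, 270, 273, 280, 277, 271, 273, 263, 260, 275, 262, 228, 218, 176, 224, 247, 269, 262, 260, 269, 273, 268, 267, 266, 269, 269, 277, 274, 274, 273, 267, 265, 282, 266, 272, 267, 259, 276, 266, 272, 273, 267, 261, 268]
[331, 328, 333, 335, 324, 328, 322, 330, 330, 332, 267, 224, 244, 262, 280, 298, 291, 294, 286, 290, 283, 281, 288, 278, 279, 281, 269, 281, 270, 275, 285, 274, 274, 278, 260, 240, 219, 177, 60, 48, 25, 20, 38, 53, 30, 27, 90, 179, 173, 174, 170, 183, 181, 175, 173, 182, 184, 166, 68, 68, 68, 58, 56, 78, 71, 59, 88, 73]
```

View pics/c6.png

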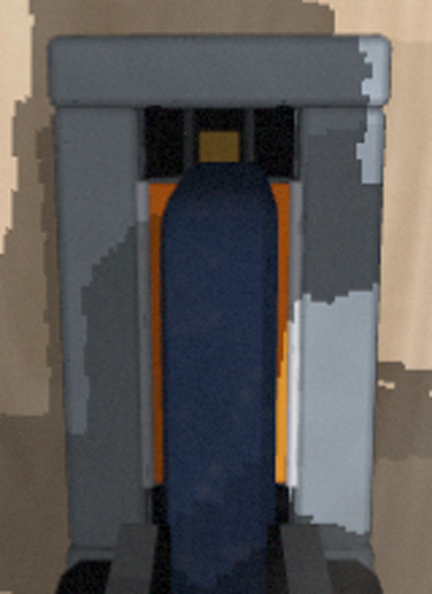

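```bash
python3 - <<'E'
from h import *
C=cam('wrist')
L=[(255,150),(256,180),(257,210),(258.2,240),(260,270)];Rr=[(376.3,150),(375.3,180),(374.3,210),(373,240),(372,270)]
a=ray(C,L,.120);b=ray(C,Rr,.120);m=(a+b)/2
print(np.linalg.norm(a-b,axis=1).round(4)); print(m.round(4)[:,:2].tolist())
for q in (a,b,m):
    f=np.polyfit(q[:,1],q[:,0],1); print('line angle',np.degrees(np.arctan2(-1,-f[0])).round(2))
f=np.polyfit(m[:,1],m[:,0],1)
s=ray(C,[(316,129),(316,292)],.122); t=ray(C,[(291,156.7),(291,270)],.119); t2=ray(C,[(342,156.7),(343,270.5)],.119)
e=ray(C,[(316,101.8)],.120)
print('seam',s.round(4).tolist(),'flap',t.round(4).tolist(),t2.round(4).tolist(),'end',e)
# mouth lip edges
l=ray(C,[(287,180),(287,210),(287.5,240)],.119);r=ray(C,[(346,180),(346,210),(346,240)],.119);print('mouth',((l+r)/2).round(4).tolist(),np.linalg.norm(l-r,axis=1))
yc=((t+t2)/4).sum(0)[1]; print('centre y flap',yc,'x there',np.polyval(f,yc))
# held drive top: edges rows
z=get_obs()['tool_pos'][2]+.030
d=ray(C,[(296,200),(336.5,200),(296,260),(336.5,260),(316.5,149)],z); print('drive',d.round(4).tolist()); 
plan([np.polyval(f,yc),yc,.2],np.degrees(np.arctan2(-1,-f[0])))
E
```

```text
[0.0834 0.0835 0.0836 0.0834 0.083 ]
[[0.5256, -0.2669], [0.524, -0.2463], [0.5224, -0.225], [0.5207, -0.2029], [0.5186, -0.1799]]
line angle -85.35
line angle -85.57
line angle -85.46
seam [[0.5265, -0.2809, 0.122], [0.5174, -0.1632, 0.122]] flap [[0.5423, -0.261, 0.119], [0.5371, -0.1781, 0.119]] [[0.5071, -0.2637, 0.119], [0.4986, -0.1806, 0.119]] end [[ 0.52782304 -0.2985528   0.12      ]]
mouth [[0.5234, -0.2462, 0.119], [0.5218, -0.2248, 0.119], [0.5198, -0.2026, 0.119]] [0.04139607 0.04216713 0.04262009]
centre y flap -0.22084609365675129 x there 0.521997465732756
drive [[0.5319, -0.2597, 0.2752], [0.5185, -0.2607, 0.2752], [0.5306, -0.2387, 0.2752], [0.5166, -0.2398, 0.2752], [0.5264, -0.2768, 0.2752]]
t 7.12 tcp [ 0.5233 -0.2193  0.2452] F [-0.1 -0.2 -1. ] w 0.013
axes x [-0.997 -0.076  0.   ] y [-5.e-04  2.e-04 -1.e+00] z [ 0.076 -0.997 -0.   ]
shift tool mm [ 1.4 45.2  1.5]
rotvec tool deg [-4.000e-02  1.798e+02  2.000e-02]
rotvec tool deg [ 0.01 -0.2   0.03]
```

```bash
python3 -m creep '[{"tx":0.0005,"ty":0.02,"tz":0.0005,"wx":0,"wy":-0.2,"wz":0,"claw":0.005},{"tx":0,"ty":0.03,"tz":0,"wx":0,"wy":0,"wz":0,"claw":0.005},{"tx":0,"ty":0.018,"tz":0,"wx":0,"wy":0,"wz":0,"claw":0.005},{"tx":0,"ty":0,"tz":0,"wx":0,"wy":0,"wz":0,"claw":0.005},{"tx":0,"ty":0,"tz":0,"wx":0,"wy":0,"wz":0,"claw":0.005}]'
python3 - <<'E'
from h import *
o=get_obs();C=cam('wrist',o)
im=snapshot('wrist')[:,:,::-1];s=snapshot('scene')[:,:,::-1];t=snapshot('top')[:,:,::-1]
cv2.imwrite("pics/w7.png",im)
cv2.imwrite("pics/st7.png",np.hstack([cv2.resize(s[250:370,320:440],None,fx=3.3,fy=3.3,interpolation=2),cv2.resize(t[215:335,375:495],None,fx=3.3,fy=3.3,interpolation=2)]))
plan([.522,-.2205,.17],-85.5)
E
```

```text
time_s: 7.75
tool_pos: [0.5236, -0.2202, 0.1785]
eef_rot: [0.027, -0.706, 0.707, -0.028]
force: [-0.3, -0.8, -0.6]
width: 0.013
t 7.9 tcp [ 0.5237 -0.2201  0.1785] F [-0.5  0.8 -2.5] w 0.0128
axes x [-0.997 -0.077 -0.002] y [ 1.9e-03 -5.0e-04 -1.0e+00] z [ 0.077 -0.997  0.001]
shift tool mm [1.7 8.5 0.2]
rotvec tool deg [ 1.7000e-01  1.7993e+02 -6.0000e-02]
rotvec tool deg [-0.04 -0.07 -0.11]
```

View pics/w7.png

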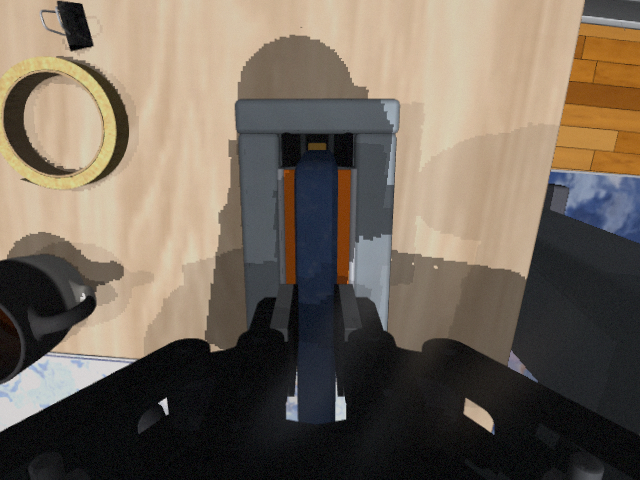

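View pics/st7.png

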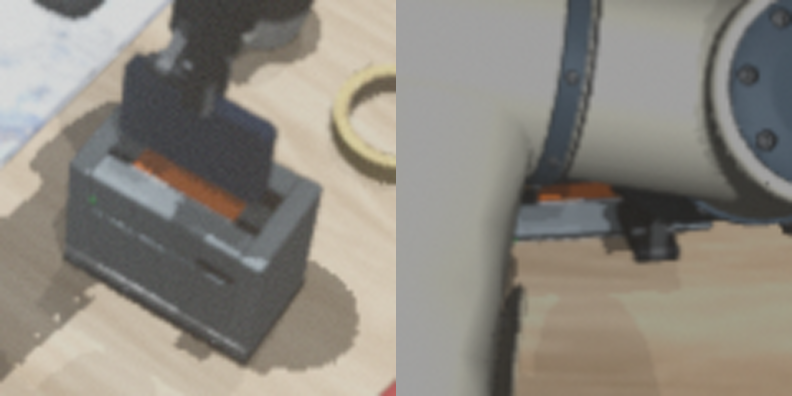

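The drive is centred over the mouth: drive at columns 296–337, mouth 279–354, dock bar 235–399. In the scene crop it sits just above the flaps. I'll lower it while watching forces.

```bash
python3 -m creep '[{"tx":0,"ty":0.006,"tz":0.0002,"wx":0,"wy":0,"wz":0,"claw":0.005},{"tx":0,"ty":0.006,"tz":0,"wx":0,"wy":0,"wz":0,"claw":0.005},{"tx":0,"ty":0.006,"tz":0,"wx":0,"wy":0,"wz":0,"claw":0.005},{"tx":0,"ty":0,"tz":0,"wx":0,"wy":0,"wz":0,"claw":0.005}]'
python3 - <<'E'
from h import *
plan([.522,-.2205,.17],-85.5);print(get_obs()['moment'].round(2))
E
```

```text
time_s: 8.4
tool_pos: [0.5263, -0.2244, 0.1653]
eef_rot: [0.024, -0.703, 0.71, -0.031]
force: [-0.7, -6.8, 16.9]
width: 0.0125
t 8.4 tcp [ 0.5263 -0.2244  0.1653] F [-0.7 -6.8 16.9] w 0.0125
axes x [-0.997 -0.078 -0.01 ] y [ 0.0104 -0.0091 -0.9999] z [ 0.078 -0.997  0.01 ]
shift tool mm [ 4.  -4.8 -4.2]
rotvec tool deg [  0.87 179.94  -0.89]
rotvec tool deg [-0.57 -0.05 -0.55]
[-1.95  0.12  0.05]
```

There's a hard contact (Fz 17 N, Fy -7 N) with the lower edge near the dock's top, so one end is landing on the rim. I'll back off and look.

```bash
python3 -m creep '[{"tx":0,"ty":-0.009,"tz":0,"wx":0,"wy":0,"wz":0,"claw":0.005},{"tx":0,"ty":-0.009,"tz":0,"wx":0,"wy":0,"wz":0,"claw":0.005},{"tx":0,"ty":0,"tz":0,"wx":0,"wy":0,"wz":0,"claw":0.005}]'
python3 - <<'E'
from h import *
plan([.522,-.2205,.17],-85.5);print(get_obs()['moment'].round(2))
im=snapshot('wrist')[:,:,::-1];s=snapshot('scene')[:,:,::-1]
cv2.imwrite("pics/w8.png",im)
cv2.imwrite("pics/s8.png",cv2.resize(s[250:370,320:440],None,fx=5,fy=5,interpolation=2))
E
```

```text
time_s: 8.78
tool_pos: [0.5232, -0.2201, 0.1774]
eef_rot: [-0.027, 0.707, -0.707, 0.027]
force: [0.5, -0.4, -2.2]
width: 0.0128
t 8.78 tcp [ 0.5232 -0.2201  0.1774] F [ 0.5 -0.4 -2.2] w 0.0128
axes x [-0.997 -0.077 -0.   ] y [ 1.e-04  1.e-04 -1.e+00] z [ 0.077 -0.997 -0.   ]
shift tool mm [1.2 7.4 0.3]
rotvec tool deg [1.0000e-02 1.7991e+02 1.0000e-02]
rotvec tool deg [ 0.01 -0.09 -0.01]
[-0.03 -0.02 -0.02]
```

View pics/w8.png

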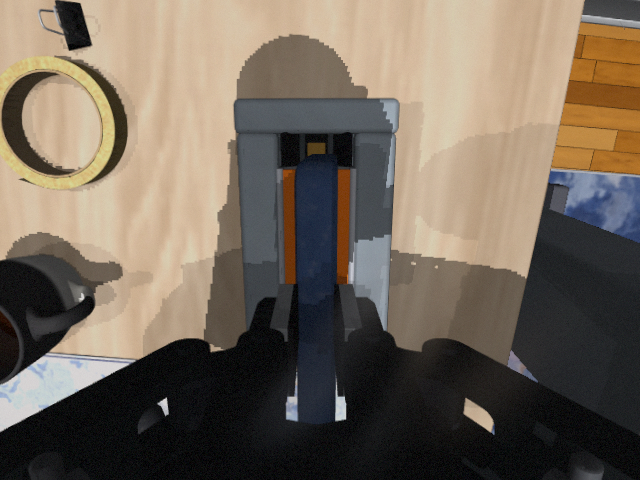

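View pics/s8.png

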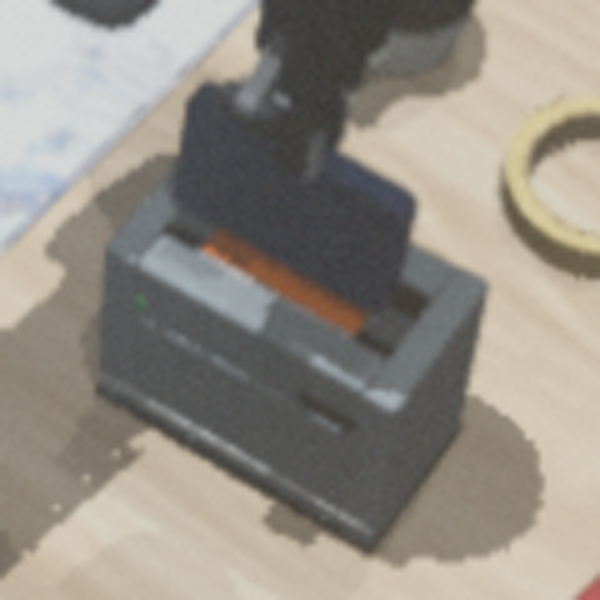

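The drive has slipped a few mm along its length, and the scene view suggests it sits too far to +y: bottom corners at crop (178,205) and (385,305). I'll quantify this with the scene camera.

```bash
python3 - <<'E'
from h import *
S=cam('scene');W=cam('wrist');o=get_obs();z=o['tool_pos'][2]
u=np.array([np.cos(np.radians(-85.5)),np.sin(np.radians(-85.5)),0])
n=np.array([-u[1],u[0],0])
if n[0]<0:n=-n
f=lambda p:((p-[320,250])*5).round(0).tolist()
Dc=np.array([.522,-.221,0])
print('mouth ends (z .122) +-59 , +-16:',f(proj(S,[Dc+a*.059*u+b*.016*n+[0,0,.122] for a in(-1,1) for b in(-1,1)])))
print('dock corners',f(proj(S,[Dc+a*.078*u+b*.043*n+[0,0,.122] for a in(-1,1) for b in(-1,1)])))
T=o['tool_pos']*[1,1,0]
for s in (0,):
  print('drive near face corners (bottom-,bottom+,top-,top+)',f(proj(S,[T+a*.056*u-.0075*n+[0,0,h] for h in (z-.048,z+.03) for a in(-1,1)])))
print('wrist rows far end top,bottom',proj(W,[T+.056*u+[0,0,z+.03],T+.056*u+[0,0,z-.048]]).round(1).tolist(),' mouth far',proj(W,[Dc+.059*u+[0,0,.122]]).round(1))
s=cv2.imread('pics/s8.png')
cv2.imwrite('pics/s8b.png',cv2.convertScaleAbs(s[50:450,60:500],alpha=2.0,beta=10))
w=cv2.imread('pics/w8.png');cv2.imwrite('pics/w8b.png',cv2.resize(cv2.convertScaleAbs(w[90:330,230:405],alpha=2.2),None,fx=2.4,fy=2.4))
E
```

```text
mouth ends (z .122) +-59 , +-16: [[166.0, 223.0], [205.0, 177.0], [390.0, 348.0], [427.0, 299.0]]
dock corners [[98.0, 242.0], [202.0, 120.0], [396.0, 411.0], [494.0, 279.0]]
drive near face corners (bottom-,bottom+,top-,top+) [[182.0, 202.0], [395.0, 321.0], [190.0, 95.0], [413.0, 215.0]]
wrist rows far end top,bottom [[312.4, 154.1], [313.1, 142.8]]  mouth far [[314.8 134.2]]
```

View pics/s8b.png

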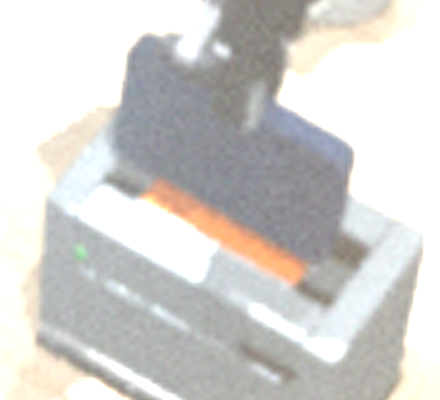

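View pics/w8b.png

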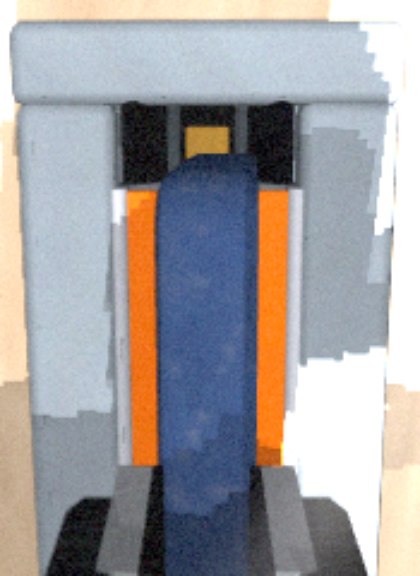

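```bash
python3 - <<'E'
from h import *
s=np.mean([snapshot('scene').astype(float) for _ in range(8)],0)[:,:,::-1]
w=np.mean([snapshot('wrist').astype(float) for _ in range(4)],0)[:,:,::-1]
np.save('s9.npy',s);np.save('w9.npy',w)
c=cv2.resize(np.clip(s[260:345,345:420]*2.2,0,255).astype('uint8'),None,fx=7,fy=7,interpolation=cv2.INTER_CUBIC);cv2.imwrite('pics/s9.png',c)
c=cv2.resize(np.clip(w[120:200,270:360]*3,0,255).astype('uint8'),None,fx=7,fy=7,interpolation=cv2.INTER_CUBIC);cv2.imwrite('pics/w9.png',c)
E
```

```text
(no output)
```

View pics/s9.png

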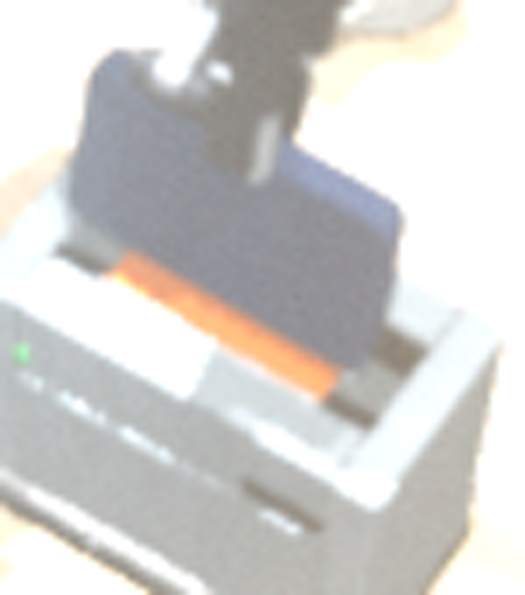

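View pics/w9.png

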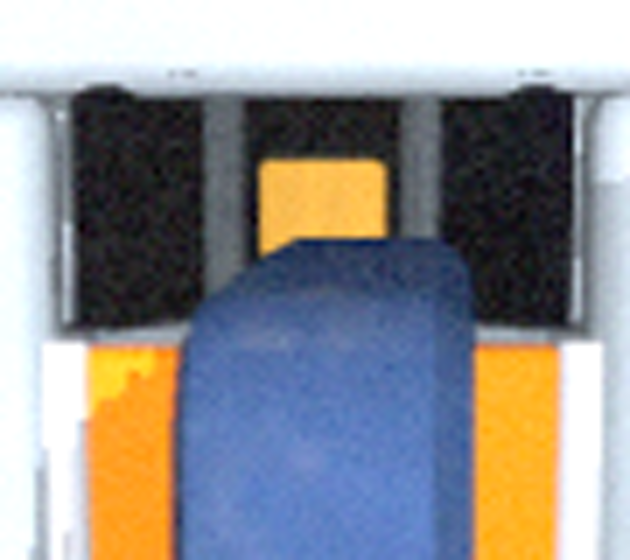

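The enlarged views show the drive's lower far end at wrist row 154, column ~322, with its top at row ~163. That suggests a small lean and offset. I'll compute it.

```bash
python3 - <<'E'
from h import *
W=cam('wrist');S=cam('scene');o=get_obs();T=o['tool_pos'];z=T[2];print(T.round(4))
for nm,px,h in (('bottom far',(322.4,154),z-.048),('bottomL',(311,154.5),z-.048),('bottomR',(333.5,155),z-.048),('top far',(317,162.5),z+.03),('topL',(296.1,185),z+.03),('topR(strip in)',(332,185),z+.03),('topR(out)',(337.4,185),z+.03),('mouth seam L',(279.5,133.5),.122),('R',(354,133.5),.122),('grooveL in',(305,140),.122),('groove R in',(327.5,140),.122),('contact L',(307,143),.08),('contactR',(325.3,143),.08)):
    print(nm,ray(W,[px],h)[0].round(4))
s=np.load('s9.npy').sum(2)/3
for r in range(272,312,4): print(r,s[r,350:364].round(0).astype(int).tolist(),'|',s[r,392:412].round(0).astype(int).tolist())
E
```

```text
[ 0.5231 -0.2202  0.1774]
bottom far [ 0.5224 -0.2708  0.1294]
bottomL [ 0.5282 -0.2701  0.1294]
bottomR [ 0.5168 -0.2708  0.1294]
top far [ 0.5258 -0.2734  0.2074]
topL [ 0.532  -0.2656  0.2074]
topR(strip in) [ 0.5202 -0.2665  0.2074]
topR(out) [ 0.5185 -0.2666  0.2074]
mouth seam L [ 0.5453 -0.2791  0.122 ]
R [ 0.5068 -0.2821  0.122 ]
grooveL in [ 0.5319 -0.2768  0.122 ]
groove R in [ 0.5202 -0.2777  0.122 ]
contact L [ 0.5314 -0.2734  0.08  ]
contactR [ 0.5201 -0.2743  0.08  ]
272 [168, 173, 174, 172, 172, 170, 155, 94, 75, 74, 73, 73, 74, 73] | [117, 119, 118, 123, 145, 173, 186, 188, 188, 187, 187, 188, 190, 194, 197, 197, 195, 193, 192, 191]
276 [170, 170, 172, 173, 173, 164, 118, 80, 76, 76, 75, 73, 74, 71] | [173, 182, 185, 188, 191, 194, 196, 199, 200, 200, 200, 200, 200, 199, 200, 199, 200, 200, 200, 200]
280 [169, 159, 153, 152, 147, 129, 83, 76, 74, 74, 74, 74, 73, 71] | [191, 192, 192, 192, 190, 189, 189, 190, 192, 194, 196, 199, 200, 200, 200, 199, 199, 200, 200, 201]
284 [112, 112, 110, 104, 94, 79, 74, 74, 74, 74, 72, 73, 71, 71] | [84, 95, 118, 146, 169, 184, 192, 1
[... 334 characters left out ...]
, 160, 193, 197, 194, 190, 186, 184, 185, 185]
296 [119, 113, 100, 85, 74, 71, 70, 72, 76, 80, 83, 83, 81, 80] | [68, 67, 67, 68, 68, 68, 69, 69, 71, 86, 148, 183, 192, 194, 197, 198, 197, 194, 191, 189]
300 [159, 161, 155, 148, 147, 147, 145, 138, 128, 134, 144, 143, 130, 109] | [68, 68, 68, 68, 67, 68, 69, 71, 72, 93, 111, 116, 121, 134, 149, 166, 181, 190, 194, 195]
304 [145, 160, 168, 169, 170, 167, 165, 162, 154, 147, 146, 146, 145, 148] | [69, 67, 68, 67, 67, 70, 68, 70, 90, 108, 112, 113, 112, 112, 113, 112, 113, 110, 107, 113]
308 [88, 88, 90, 91, 94, 106, 126, 146, 162, 170, 170, 169, 167, 165] | [68, 65, 67, 67, 68, 67, 67, 64, 63, 62, 69, 80, 89, 100, 107, 104, 110, 114, 115, 116]
```

Both cameras agree the drive is about 5–6 mm too far toward +y. Its lower edge also leans about 3 mm toward -x, roughly 2°. I'll correct both and look again.

```bash
python3 -m creep '[{"tx":-0.001,"ty":-0.002,"tz":0.003,"wx":0,"wy":0,"wz":2.2,"claw":0.005},{"tx":0,"ty":0,"tz":0.003,"wx":0,"wy":0,"wz":0,"claw":0.005},{"tx":0,"ty":0,"tz":0,"wx":0,"wy":0,"wz":0,"claw":0.005},{"tx":0,"ty":0,"tz":0,"wx":0,"wy":0,"wz":0,"claw":0.005}]' 60
python3 - <<'E'
from h import *
print(get_obs()['tool_pos'].round(4))
s=np.mean([snapshot('scene').astype(float) for _ in range(4)],0)[:,:,::-1]
w=np.mean([snapshot('wrist').astype(float) for _ in range(4)],0)[:,:,::-1]
np.save('s10.npy',s);np.save('w10.npy',w)
c=cv2.resize(np.clip(s[260:345,345:420]*2.2,0,255).astype('uint8'),None,fx=7,fy=7,interpolation=cv2.INTER_CUBIC);cv2.imwrite('pics/s10.png',c)
c=cv2.resize(np.clip(w[120:200,270:360]*3,0,255).astype('uint8'),None,fx=7,fy=7,interpolation=cv2.INTER_CUBIC);cv2.imwrite('pics/w10.png',c)
E
```

```text
time_s: 9.98
tool_pos: [0.5246, -0.226, 0.1792]
eef_rot: [-0.014, 0.707, -0.706, 0.04]
force: [-0.4, -0.4, -1.9]
width: 0.0124
[ 0.5246 -0.226   0.1792]
```

View pics/s10.png

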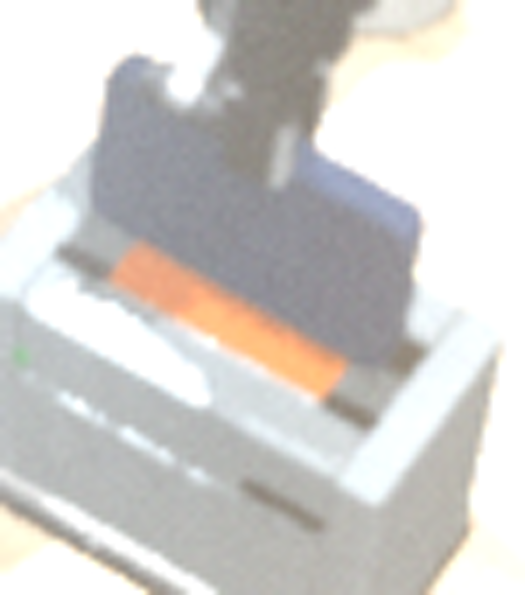

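View pics/w10.png

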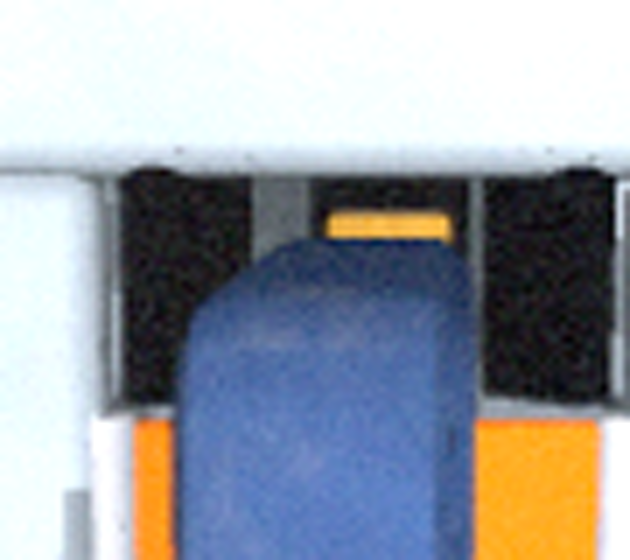

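```bash
python3 - <<'E'
from h import *
W=cam('wrist');S=cam('scene');o=get_obs();T=o['tool_pos'];z=T[2]
r=lambda px,h:ray(W,[px],h)[0].round(4)
print('bottom',r((322.4,154.2),z-.048),'top',r((314.1,165),z+.03), 'top far', r((315,162.5),z+.03))
a,b=r((286,144),.122),r((358.6,144),.122);print('mouth',a,b,(a+b)/2)
a,b=r((282,178),.119),r((358,178),.119);print('flap end',a,b,(a+b)/2)
s=np.load('s10.npy').sum(2)/3
for q in range(276,312,4): print(q,s[q,352:364].round(0).astype(int).tolist(),'|',s[q,394:414].round(0).astype(int).tolist())
u=np.array([np.cos(np.radians(-85.5)),np.sin(np.radians(-85.5)),0]);n=np.array([-u[1],u[0],0])
c=np.array([.522,-.221,0]); print(n)
for h in (z-.048,z+.03):
  print(h,'left edge(+y,near face)',proj(S,[c-.056*u-.0075*n+[0,0,h]]).round(1),'right edge (far face)',proj(S,[c+.056*u+.0075*n+[0,0,h]]).round(1))
E
```

```text
bottom [ 0.5257 -0.2764  0.1313] top [ 0.527  -0.2785  0.2093] top far [ 0.5267 -0.2793  0.2093]
mouth [ 0.5454 -0.2795  0.122 ] [ 0.5074 -0.2826  0.122 ] [ 0.5264  -0.28105  0.122  ]
flap end [ 0.5468 -0.261   0.119 ] [ 0.5057 -0.2644  0.119 ] [ 0.52625 -0.2627   0.119  ]
276 [172, 172, 174, 176, 177, 174, 158, 97, 75, 73, 72, 72] | [185, 188, 191, 194, 196, 200, 199, 200, 200, 200, 200, 200, 200, 200, 200, 200, 199, 200, 200, 199]
280 [175, 175, 174, 168, 148, 118, 92, 75, 73, 73, 74, 72] | [193, 192, 190, 189, 189, 190, 192, 194, 197, 199, 200, 200, 200, 199, 199, 200, 200, 201, 200, 201]
284 [160, 148, 112, 101, 99, 94, 78, 72, 72, 72, 73, 72] | [86, 99, 122, 153, 179, 190, 192, 192, 188, 187, 190, 192, 194, 197, 199, 200, 202, 201, 201, 200]
288 [115, 110, 108, 101, 99, 93, 76, 73, 72, 72, 71, 72] | [78, 78, 80, 80, 82, 82, 83, 88, 102, 125, 153, 174, 184, 184, 186, 187, 189, 190, 192, 195]
292 [120, 121, 117, 108, 92, 84, 82, 82, 81, 79, 74, 70] | [68, 68, 69, 67, 72, 70, 75, 78, 81, 80, 79, 100, 163, 188, 186, 185, 184, 185, 185, 186]
296 [101, 82, 71, 71, 70, 72, 77, 80, 82, 84, 83, 83] | [67, 69, 67, 66, 68, 69, 69, 68, 70, 74, 92, 157, 190, 198, 198, 195, 191, 188, 187, 187]
300 [116, 119, 129, 121, 96, 84, 82, 85, 85, 86, 86, 82] | [67, 67, 68, 68, 68, 69, 68, 69, 69, 73, 102, 129, 149, 166, 181, 190, 194, 195, 193, 192]
304 [168, 170, 167, 158, 152, 149, 147, 144, 143, 136, 116, 95] | [68, 68, 68, 68, 68, 68, 69, 69, 73, 94, 110, 114, 113, 114, 113, 111, 108, 113, 123, 139]
308 [89, 90, 95, 105, 125, 146, 162, 170, 170, 168, 159, 158] | [68, 68, 67, 68, 68, 70, 69, 67, 70, 78, 91, 99, 107, 104, 108, 114, 115, 115, 116, 117]
[0.99691733 0.0784591  0.        ]
0.13134455142201212 left edge(+y,near face) [[356.6 290.2]] right edge (far face) [[402.7 309.3]]
0.20934455142201214 left edge(+y,near face) [[358.2 268.6]] right edge (far face) [[406.5 288.1]]
```

Relative to the dock, the drive is now within about 1 mm along and across in both cameras. I'll lower it again in small steps.

```bash
python3 -m creep '[{"tx":-0.0003,"ty":0.005,"tz":0.0005,"wx":0,"wy":0,"wz":0,"claw":0.005},{"tx":0,"ty":0.005,"tz":0,"wx":0,"wy":0,"wz":0,"claw":0.005},{"tx":0,"ty":0.004,"tz":0,"wx":0,"wy":0,"wz":0,"claw":0.005},{"tx":0,"ty":0,"tz":0,"wx":0,"wy":0,"wz":0,"claw":0.005}]' 60
python3 - <<'E'
from h import *
plan([.522,-.2205,.17],-85.5);print(get_obs()['moment'].round(2))
E
```

```text
time_s: 10.88
tool_pos: [0.5256, -0.2267, 0.1656]
eef_rot: [-0.014, 0.707, -0.706, 0.041]
force: [-0.7, 0.2, 1.4]
width: 0.0121
t 10.88 tcp [ 0.5256 -0.2267  0.1656] F [-0.7  0.2  1.4] w 0.0121
axes x [-0.996 -0.077 -0.039] y [ 0.0386  0.0025 -0.9993] z [ 0.077 -0.997  0.   ]
shift tool mm [ 2.9 -4.6 -6.4]
rotvec tool deg [ 3.4800e+00  1.7988e+02 -4.0000e-02]
rotvec tool deg [-0.03 -0.08 -2.22]
[0.06 0.24 0.  ]
```

It entered this time with only flap force. I'll continue, compensating for the slight tilt so it goes straight down.

```bash
python3 -m creep '[{"tx":0.0002,"ty":0.005,"tz":0,"wx":0,"wy":0,"wz":0,"claw":0.005},{"tx":0.0002,"ty":0.005,"tz":0,"wx":0,"wy":0,"wz":0,"claw":0.005},{"tx":0.0002,"ty":0.005,"tz":0,"wx":0,"wy":0,"wz":0,"claw":0.005},{"tx":0,"ty":0,"tz":0,"wx":0,"wy":0,"wz":0,"claw":0.005}]' 60
python3 - <<'E'
from h import *
plan([.522,-.2205,.17],-85.5);print(get_obs()['moment'].round(2))
cv2.imwrite("pics/w11.png",snapshot('wrist')[:,:,::-1]);s=snapshot('scene')[:,:,::-1]
cv2.imwrite("pics/s11.png",cv2.resize(s[250:350,330:430],None,fx=5,fy=5,interpolation=2))
E
```

```text
time_s: 11.38
tool_pos: [0.5246, -0.2262, 0.1489]
eef_rot: [-0.014, 0.707, -0.706, 0.04]
force: [0.2, -0.6, -3.6]
width: 0.0118
t 11.38 tcp [ 0.5246 -0.2262  0.1489] F [ 0.2 -0.6 -3.6] w 0.0118
axes x [-0.996 -0.076 -0.036] y [ 0.0358  0.0041 -0.9994] z [ 0.077 -0.997 -0.001]
shift tool mm [  1.4 -21.2  -5.9]
rotvec tool deg [3.2400e+00 1.7986e+02 1.1000e-01]
rotvec tool deg [ 0.07 -0.11 -2.06]
[-0.33  0.02 -0.02]
```

View pics/w11.png

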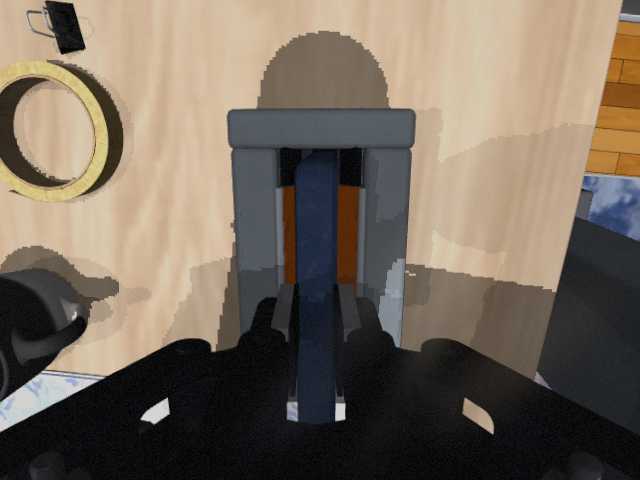

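View pics/s11.png

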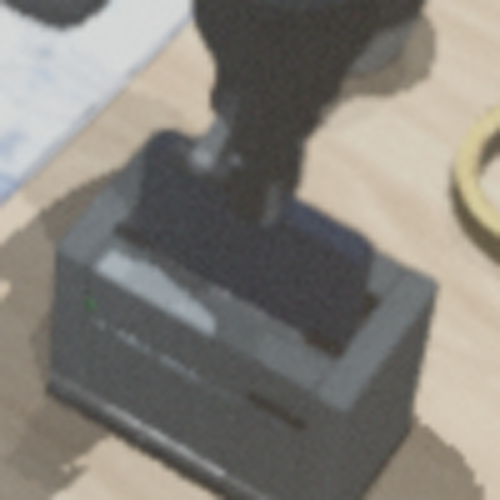

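The drive is going in cleanly and the flaps are folding. I'll continue down.

```bash
python3 -m creep '[{"tx":0.0002,"ty":0.005,"tz":0,"wx":0,"wy":0,"wz":0,"claw":0.005},{"tx":0.0002,"ty":0.005,"tz":0,"wx":0,"wy":0,"wz":0,"claw":0.005},{"tx":0.0001,"ty":0.003,"tz":0,"wx":0,"wy":0,"wz":0,"claw":0.005},{"tx":0,"ty":0,"tz":0,"wx":0,"wy":0,"wz":0,"claw":0.005}]' 60
python3 - <<'E'
from h import *
plan([.522,-.2205,.17],-85.5);print(get_obs()['moment'].round(2))
E
```

```text
time_s: 11.98
tool_pos: [0.5251, -0.2264, 0.1368]
eef_rot: [-0.014, 0.707, -0.706, 0.04]
force: [0.4, -0.5, -3.6]
width: 0.0121
t 11.97 tcp [ 0.5251 -0.2264  0.1368] F [ 0.4 -0.5 -3.6] w 0.0121
axes x [-0.996 -0.077 -0.038] y [ 0.0374  0.0034 -0.9993] z [ 0.077 -0.997 -0.   ]
shift tool mm [  1.4 -33.3  -6.1]
rotvec tool deg [3.3800e+00 1.7987e+02 4.0000e-02]
rotvec tool deg [ 0.03 -0.1  -2.15]
[-0.21 -0.03 -0.  ]
```

```bash
python3 -m creep '[{"tx":0.0001,"ty":0.004,"tz":0,"wx":0,"wy":0,"wz":0,"claw":0.005},{"tx":0.0002,"ty":0.004,"tz":0,"wx":0,"wy":0,"wz":0,"claw":0.005},{"tx":0,"ty":0,"tz":0,"wx":0,"wy":0,"wz":0,"claw":0.005}]' 60
python3 -m creep '[{"tx":0.0001,"ty":0.003,"tz":0,"wx":0,"wy":0,"wz":0,"claw":0.005},{"tx":0,"ty":0.002,"tz":0,"wx":0,"wy":0,"wz":0,"claw":0.005},{"tx":0,"ty":0,"tz":0,"wx":0,"wy":0,"wz":0,"claw":0.005}]' 60
python3 - <<'E'
from h import *
plan([.522,-.2205,.17],-85.5);print(get_obs()['moment'].round(2))
cv2.imwrite("pics/w12.png",snapshot('wrist')[:,:,::-1])
E
```

```text
time_s: 12.35
tool_pos: [0.5251, -0.2264, 0.1287]
eef_rot: [-0.014, 0.707, -0.706, 0.04]
force: [-0.4, -0.7, -3.7]
width: 0.0122
time_s: 12.72
tool_pos: [0.5254, -0.2265, 0.1241]
eef_rot: [-0.014, 0.707, -0.706, 0.041]
force: [1.1, -0.5, -3.2]
width: 0.0124
t 12.72 tcp [ 0.5254 -0.2265  0.1241] F [ 1.1 -0.5 -3.2] w 0.0124
axes x [-0.996 -0.077 -0.038] y [ 0.038   0.0031 -0.9993] z [ 0.077 -0.997 -0.   ]
shift tool mm [  1.2 -46.   -6.2]
rotvec tool deg [3.4300e+00 1.7988e+02 1.0000e-02]
rotvec tool deg [ 0.01 -0.09 -2.19]
[-0.2  -0.   -0.04]
```

View pics/w12.png

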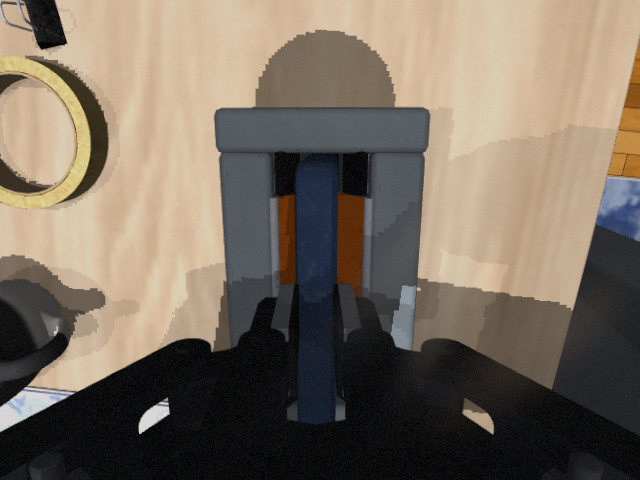

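No contact with the shoes yet. I'll go on gently while gripped.

```bash
python3 -m creep '[{"tx":0.0001,"ty":0.003,"tz":0,"wx":0,"wy":0,"wz":0,"claw":0.005},{"tx":0.0001,"ty":0.003,"tz":0,"wx":0,"wy":0,"wz":0,"claw":0.005},{"tx":0,"ty":0,"tz":0,"wx":0,"wy":0,"wz":0,"claw":0.005}]' 60
python3 - <<'E'
from h import *
plan([.522,-.2205,.17],-85.5);print(get_obs()['moment'].round(2))
E
python3 -m creep '[{"tx":0.0001,"ty":0.003,"tz":0,"wx":0,"wy":0,"wz":0,"claw":0.005},{"tx":0.0001,"ty":0.003,"tz":0,"wx":0,"wy":0,"wz":0,"claw":0.005},{"tx":0,"ty":0,"tz":0,"wx":0,"wy":0,"wz":0,"claw":0.005}]' 60
python3 - <<'E'
from h import *
plan([.522,-.2205,.17],-85.5);print(get_obs()['moment'].round(2))
E
```

```text
time_s: 13.15
tool_pos: [0.5253, -0.2264, 0.1179]
eef_rot: [-0.014, 0.707, -0.706, 0.04]
force: [1.5, -0.4, -2.5]
width: 0.0127
t 13.15 tcp [ 0.5253 -0.2264  0.1179] F [ 1.5 -0.4 -2.5] w 0.0127
axes x [-0.996 -0.077 -0.038] y [ 0.0376  0.0032 -0.9993] z [ 0.077 -0.997 -0.   ]
shift tool mm [  0.9 -52.2  -6.2]
rotvec tool deg [3.3900e+00 1.7987e+02 2.0000e-02]
rotvec tool deg [ 0.01 -0.09 -2.16]
[-0.28  0.   -0.02]
time_s: 13.52
tool_pos: [0.5254, -0.2264, 0.1119]
eef_rot: [-0.014, 0.707, -0.706, 0.041]
force: [0.7, -0.8, -2.6]
width: 0.0122
t 13.53 tcp [ 0.5254 -0.2264  0.1119] F [ 0.7 -0.8 -2.6] w 0.0122
axes x [-0.996 -0.077 -0.038] y [ 0.0376  0.0032 -0.9993] z [ 0.077 -0.997 -0.   ]
shift tool mm [  0.7 -58.2  -6.2]
rotvec tool deg [3.4000e+00 1.7987e+02 2.0000e-02]
rotvec tool deg [ 0.02 -0.1  -2.17]
[-0.22 -0.06  0.01]
```

There should be shoe friction by now, so I'll check that the drive is still in the grip.

```bash
python3 - <<'E'
from h import *
w=snapshot('wrist')[:,:,::-1];cv2.imwrite("pics/w13.png",w);s=snapshot('scene')[:,:,::-1]
cv2.imwrite("pics/s13.png",cv2.resize(np.clip(s[250:350,330:430]*1.8,0,255).astype('uint8'),None,fx=5,fy=5,interpolation=2))
E
```

```text
(no output)
```

View pics/w13.png

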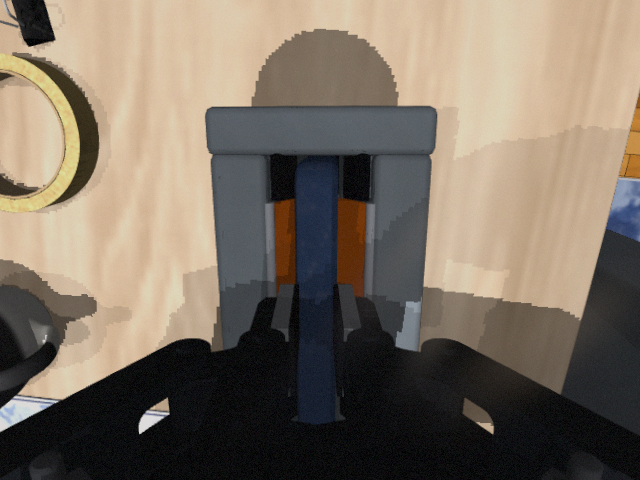

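View pics/s13.png

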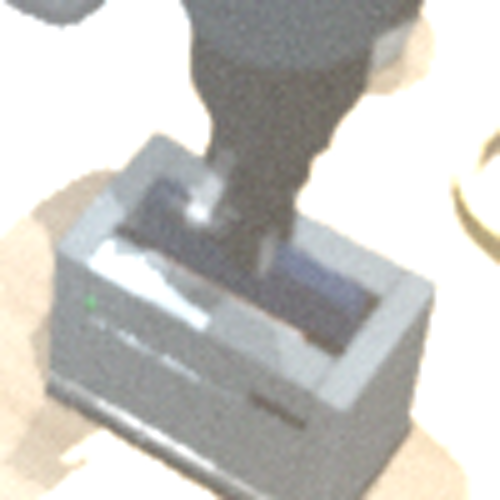

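The drive is about 58 mm deep with its upper edge ~20 mm above the dock, still in the grip (columns 296–337), and the fingers clear the mouth walls (274–360 within 266–374). I'll release slightly, lift, straighten the tool and close for pushing.

```bash
python3 -m creep '[{"tx":0,"ty":0,"tz":0,"wx":0,"wy":0,"wz":0,"claw":0.018},{"tx":0,"ty":0,"tz":0,"wx":0,"wy":0,"wz":0,"claw":0.021},{"tx":0,"ty":-0.004,"tz":0,"wx":0,"wy":0,"wz":0,"claw":0.021},{"tx":-0.0002,"ty":-0.008,"tz":0,"wx":0,"wy":0,"wz":0,"claw":0.021},{"tx":0,"ty":0,"tz":0,"wx":0,"wy":0,"wz":0,"claw":0.021}]' 20
python3 - <<'E'
from h import *
plan([.522,-.2215,.16],-85.5)
w=snapshot('wrist')[:,:,::-1];cv2.imwrite("pics/w14.png",w)
E
```

```text
time_s: 14.25
tool_pos: [0.526, -0.2268, 0.1256]
eef_rot: [-0.013, 0.707, -0.706, 0.042]
force: [0.1, 0.3, -1.3]
width: 0.0208
t 14.25 tcp [ 0.526  -0.2268  0.1256] F [ 0.1  0.3 -1.3] w 0.0208
axes x [-0.996 -0.077 -0.04 ] y [ 0.0404  0.0023 -0.9992] z [ 0.077 -0.997  0.001]
shift tool mm [  2.2 -34.5  -5.5]
rotvec tool deg [ 3.6400e+00  1.7988e+02 -8.0000e-02]
rotvec tool deg [-0.05 -0.08 -2.32]
```

View pics/w14.png

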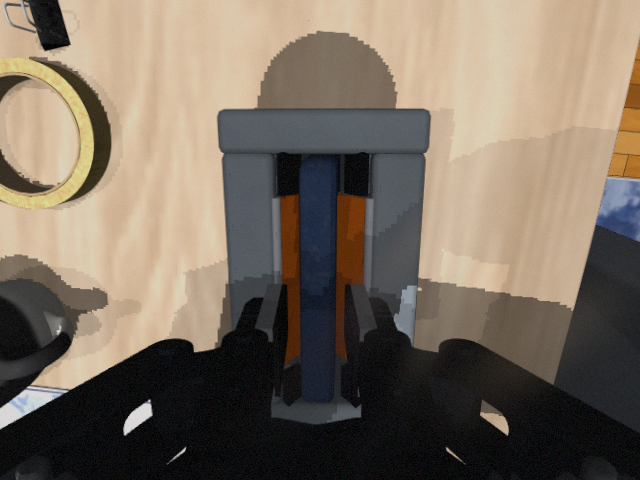

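Released, and the drive stays put in the slot. Next I'll raise, level the tool, centre it over the drive and close.

```bash
python3 -m creep '[{"tx":0,"ty":-0.02,"tz":0,"wx":0,"wy":0,"wz":0,"claw":0.021},{"tx":0.0022,"ty":-0.025,"tz":-0.0055,"wx":0,"wy":0,"wz":0,"claw":0.021},{"tx":0,"ty":0,"tz":0,"wx":0,"wy":0,"wz":-2.2,"claw":0.01},{"tx":0,"ty":0,"tz":0,"wx":0,"wy":0,"wz":0,"claw":0.0},{"tx":0,"ty":0,"tz":0,"wx":0,"wy":0,"wz":0,"claw":0.0}]' 40
python3 - <<'E'
from h import *
plan([.522,-.2215,.16],-85.5)
w=snapshot('wrist')[:,:,::-1];cv2.imwrite("pics/w15.png",w)
s=snapshot('scene')[:,:,::-1]
cv2.imwrite("pics/s15.png",cv2.resize(np.clip(s[250:350,330:430]*1.8,0,255).astype('uint8'),None,fx=5,fy=5,interpolation=2))
E
```

```text
time_s: 14.92
tool_pos: [0.5207, -0.2212, 0.1686]
eef_rot: [-0.027, 0.707, -0.706, 0.027]
force: [0.2, 1.0, 0.5]
width: -0.0001
t 14.93 tcp [ 0.5207 -0.2212  0.1686] F [0.2 1.  0.5] w -0.0001
axes x [-0.997 -0.077  0.   ] y [-5.e-04  4.e-04 -1.e+00] z [ 0.077 -0.997 -0.   ]
shift tool mm [-1.3  8.6  0.4]
rotvec tool deg [-4.000e-02  1.799e+02  4.000e-02]
rotvec tool deg [ 0.03 -0.1   0.03]
```

View pics/w15.png

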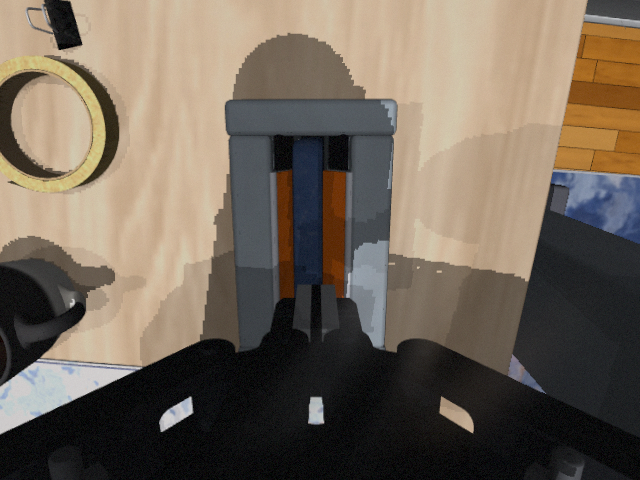

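View pics/s15.png

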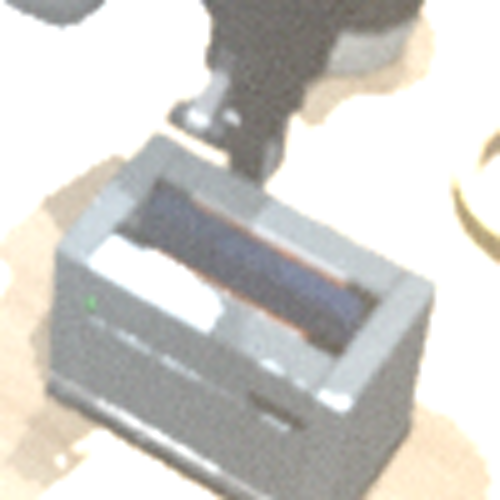

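The drive's top runs along columns 293–322, while the fingers are at ~316 and the mouth centre at ~311. I'll shift 3 mm over and descend, feeling for contact.

```bash
python3 -m creep '[{"tx":-0.0028,"ty":0.008,"tz":0.0004,"wx":0,"wy":0,"wz":0,"claw":0.0},{"tx":0,"ty":0.008,"tz":0,"wx":0,"wy":0,"wz":0,"claw":0.0},{"tx":0,"ty":0.004,"tz":0,"wx":0,"wy":0,"wz":0,"claw":0.0},{"tx":0,"ty":0,"tz":0,"wx":0,"wy":0,"wz":0,"claw":0.0}]' 40
python3 - <<'E'
from h import *
plan([.522,-.2215,.16],-85.5)
w=snapshot('wrist')[:,:,::-1];cv2.imwrite("pics/w16.png",w)
E
```

```text
time_s: 15.52
tool_pos: [0.5235, -0.2215, 0.1487]
eef_rot: [-0.028, 0.707, -0.707, 0.027]
force: [0.9, -0.6, 0.8]
width: -0.0001
t 15.53 tcp [ 0.5235 -0.2215  0.1487] F [ 0.9 -0.6  0.8] w -0.0001
axes x [-0.997 -0.077  0.001] y [-1.e-03  1.e-04 -1.e+00] z [ 0.077 -0.997 -0.   ]
shift tool mm [  1.5 -11.3  -0.1]
rotvec tool deg [-8.0000e-02  1.7991e+02  2.0000e-02]
rotvec tool deg [ 0.01 -0.09  0.05]
```

View pics/w16.png

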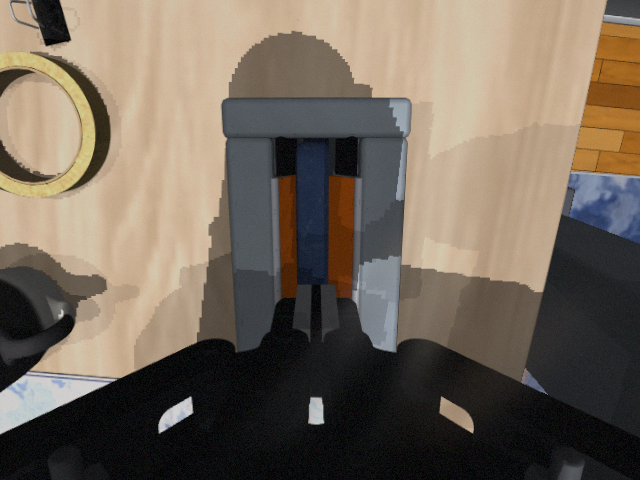

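The fingers (column 316) are nearly over the drive (313) and centred in the mouth. I'll descend to contact.

```bash
python3 -m creep '[{"tx":-0.0008,"ty":0.004,"tz":0,"wx":0,"wy":0,"wz":0,"claw":0.0},{"tx":0,"ty":0.004,"tz":0,"wx":0,"wy":0,"wz":0,"claw":0.0},{"tx":0,"ty":0,"tz":0,"wx":0,"wy":0,"wz":0,"claw":0.0}]' 40
python3 -m creep '[{"tx":0,"ty":0.003,"tz":0,"wx":0,"wy":0,"wz":0,"claw":0.0},{"tx":0,"ty":0.003,"tz":0,"wx":0,"wy":0,"wz":0,"claw":0.0},{"tx":0,"ty":0,"tz":0,"wx":0,"wy":0,"wz":0,"claw":0.0}]' 40
python3 -m creep '[{"tx":0,"ty":0.003,"tz":0,"wx":0,"wy":0,"wz":0,"claw":0.0},{"tx":0,"ty":0.003,"tz":0,"wx":0,"wy":0,"wz":0,"claw":0.0}]' 40
```

```text
time_s: 15.95
tool_pos: [0.5243, -0.2214, 0.1408]
eef_rot: [-0.027, 0.707, -0.706, 0.027]
force: [-0.2, -0.4, 0.2]
width: 0.0001
time_s: 16.32
tool_pos: [0.5244, -0.2214, 0.1349]
eef_rot: [-0.027, 0.707, -0.707, 0.027]
force: [0.3, -0.2, -0.5]
width: 0.0
time_s: 16.58
tool_pos: [0.5246, -0.2214, 0.1291]
eef_rot: [-0.027, 0.707, -0.707, 0.027]
force: [0.3, -0.2, 0.2]
width: 0.0003
```

```bash
python3 -m creep '[{"tx":0,"ty":0.003,"tz":0,"wx":0,"wy":0,"wz":0,"claw":0.0},{"tx":0,"ty":0.003,"tz":0,"wx":0,"wy":0,"wz":0,"claw":0.0}]'
python3 -m creep '[{"tx":0,"ty":0.003,"tz":0,"wx":0,"wy":0,"wz":0,"claw":0.0},{"tx":0,"ty":0.003,"tz":0,"wx":0,"wy":0,"wz":0,"claw":0.0}]'
python3 - <<'E'
from h import *
w=snapshot('wrist')[:,:,::-1];cv2.imwrite("pics/w17.png",w)
s=snapshot('scene')[:,:,::-1]
cv2.imwrite("pics/s17.png",cv2.resize(np.clip(s[250:350,330:430]*1.8,0,255).astype('uint8'),None,fx=5,fy=5,interpolation=2))
E
```

```text
time_s: 16.82
tool_pos: [0.5245, -0.2215, 0.123]
eef_rot: [-0.027, 0.707, -0.707, 0.027]
force: [1.5, 0.3, -0.2]
width: -0.0001
time_s: 17.08
tool_pos: [0.5246, -0.2215, 0.117]
eef_rot: [0.027, -0.707, 0.707, -0.027]
force: [-0.4, -0.1, -0.5]
width: -0.0001
```

View pics/w17.png

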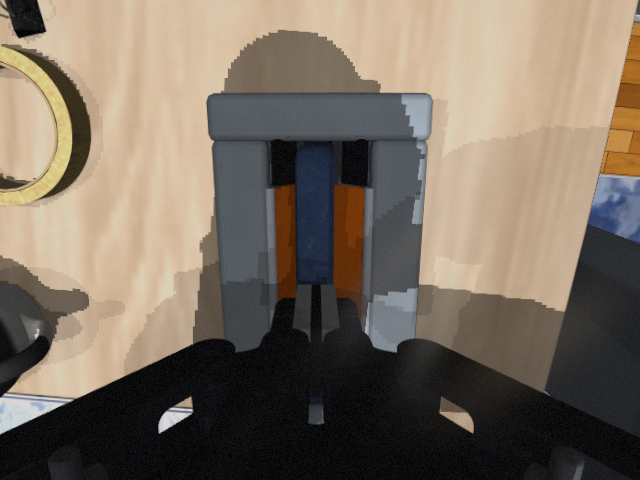

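View pics/s17.png

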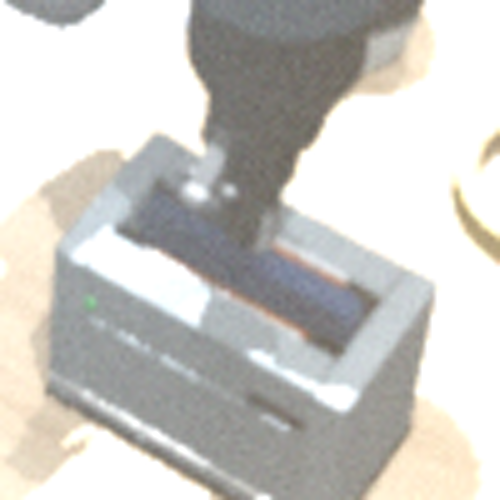

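The drive's upper edge is already around the dock's top, and the flaps rest on its sides. I'll keep descending to find it.

```bash
python3 -m creep '[{"tx":0,"ty":0.003,"tz":0,"wx":0,"wy":0,"wz":0,"claw":0.0},{"tx":0,"ty":0.002,"tz":0,"wx":0,"wy":0,"wz":0,"claw":0.0}]'
python3 -m creep '[{"tx":0,"ty":0.002,"tz":0,"wx":0,"wy":0,"wz":0,"claw":0.0},{"tx":0,"ty":0.002,"tz":0,"wx":0,"wy":0,"wz":0,"claw":0.0}]'
python3 -m creep '[{"tx":0,"ty":0.002,"tz":0,"wx":0,"wy":0,"wz":0,"claw":0.0},{"tx":0,"ty":0.002,"tz":0,"wx":0,"wy":0,"wz":0,"claw":0.0}]'
```

```text
time_s: 17.42
tool_pos: [0.5246, -0.2214, 0.1121]
eef_rot: [-0.027, 0.707, -0.707, 0.027]
force: [-0.3, 0.3, -0.5]
width: 0.0
time_s: 17.68
tool_pos: [0.5246, -0.2215, 0.1081]
eef_rot: [-0.027, 0.707, -0.707, 0.027]
force: [-0.5, 0.2, -0.4]
width: 0.0001
time_s: 17.92
tool_pos: [0.5247, -0.2217, 0.1048]
eef_rot: [0.027, -0.706, 0.707, -0.027]
force: [-2.5, 2.0, 5.5]
width: -0.0001
```

Contact at z≈0.105, about 17 mm below the top. I'll push gently in small steps.

```bash
python3 -m creep '[{"tx":0,"ty":0.0015,"tz":0,"wx":0,"wy":0,"wz":0,"claw":0.0},{"tx":0,"ty":0,"tz":0,"wx":0,"wy":0,"wz":0,"claw":0.0}]'
python3 - <<'E'
from h import *
plan([.5246,-.2215,.10]);print(get_obs()['moment'].round(2))
w=snapshot('wrist')[:,:,::-1];cv2.imwrite("pics/w18.png",w)
s=snapshot('scene')[:,:,::-1]
cv2.imwrite("pics/s18.png",cv2.resize(np.clip(s[250:350,330:430]*1.8,0,255).astype('uint8'),None,fx=5,fy=5,interpolation=2))
E
```

```text
time_s: 18.18
tool_pos: [0.5246, -0.2218, 0.1035]
eef_rot: [0.027, -0.706, 0.707, -0.027]
force: [-1.7, 1.5, 5.0]
width: 0.0001
t 18.18 tcp [ 0.5246 -0.2218  0.1035] F [-1.7  1.5  5. ] w 0.0001
axes x [-0.997 -0.077 -0.   ] y [ 6.e-04 -8.e-04 -1.e+00] z [ 0.077 -0.997  0.001]
shift tool mm [ 0.   3.5 -0.3]
[0.1  0.62 0.02]
```

View pics/w18.png

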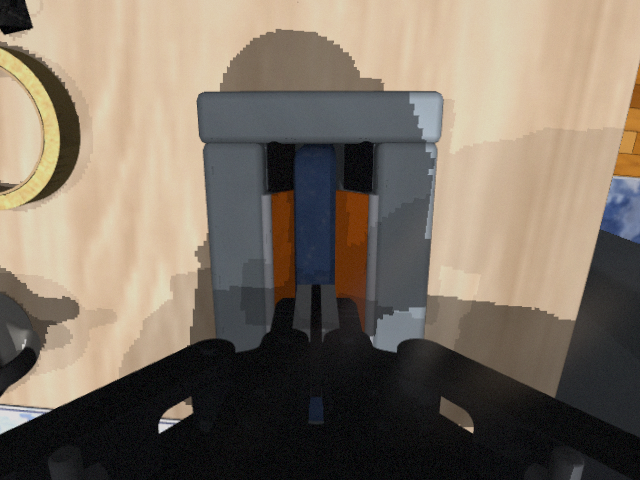

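View pics/s18.png

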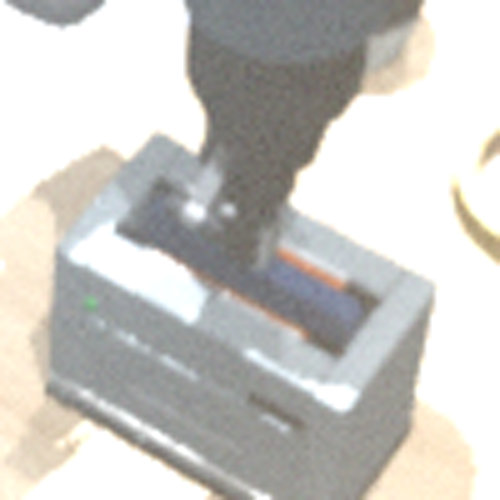

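Steady 5 N. This is shoe friction and the drive is moving. I'll continue.

```bash
python3 -m creep '[{"tx":0,"ty":0.0015,"tz":0,"wx":0,"wy":0,"wz":0,"claw":0.0},{"tx":0,"ty":0,"tz":0,"wx":0,"wy":0,"wz":0,"claw":0.0}]'
python3 -m creep '[{"tx":0,"ty":0.0015,"tz":0,"wx":0,"wy":0,"wz":0,"claw":0.0},{"tx":0,"ty":0,"tz":0,"wx":0,"wy":0,"wz":0,"claw":0.0}]'
python3 -m creep '[{"tx":0,"ty":0.0015,"tz":0,"wx":0,"wy":0,"wz":0,"claw":0.0},{"tx":0,"ty":0,"tz":0,"wx":0,"wy":0,"wz":0,"claw":0.0}]'
python3 -c "
from h import *
plan([.5246,-.2215,.10]);print(get_obs()['moment'].round(2))"
```

```text
time_s: 18.52
tool_pos: [0.5246, -0.2219, 0.1021]
eef_rot: [0.027, -0.706, 0.707, -0.027]
force: [-2.3, 0.9, 5.4]
width: 0.0
time_s: 18.77
tool_pos: [0.5246, -0.222, 0.1007]
eef_rot: [0.027, -0.706, 0.707, -0.027]
force: [-2.5, 0.2, 6.4]
width: 0.0002
time_s: 19.02
tool_pos: [0.5245, -0.222, 0.0991]
eef_rot: [0.027, -0.706, 0.707, -0.027]
force: [-1.8, -0.7, 5.1]
width: -0.0001
t 19.02 tcp [ 0.5245 -0.222   0.0991] F [-1.8 -0.7  5.1] w -0.0001
axes x [-0.997 -0.077 -0.   ] y [ 4.0e-04 -1.1e-03 -1.0e+00] z [ 0.077 -0.997  0.001]
shift tool mm [-0.1 -0.9 -0.5]
[-0.1   0.92 -0.01]
```

```bash
python3 -m creep '[{"tx":0,"ty":0.0015,"tz":0,"wx":0,"wy":0,"wz":0,"claw":0.0},{"tx":0,"ty":0,"tz":0,"wx":0,"wy":0,"wz":0,"claw":0.0}]'
python3 -m creep '[{"tx":0,"ty":0.0015,"tz":0,"wx":0,"wy":0,"wz":0,"claw":0.0},{"tx":0,"ty":0,"tz":0,"wx":0,"wy":0,"wz":0,"claw":0.0}]'
python3 -m creep '[{"tx":0,"ty":0.0015,"tz":0,"wx":0,"wy":0,"wz":0,"claw":0.0},{"tx":0,"ty":0,"tz":0,"wx":0,"wy":0,"wz":0,"claw":0.0}]'
python3 -c "
from h import *
plan([.5246,-.2215,.10]);print(get_obs()['moment'].round(2))"
```

```text
time_s: 19.27
tool_pos: [0.5244, -0.222, 0.0974]
eef_rot: [0.027, -0.706, 0.707, -0.027]
force: [-2.2, -0.5, 4.9]
width: -0.0004
time_s: 19.52
tool_pos: [0.5244, -0.2219, 0.0958]
eef_rot: [0.027, -0.706, 0.707, -0.027]
force: [-2.1, -1.1, 4.9]
width: -0.0002
time_s: 19.77
tool_pos: [0.5244, -0.2218, 0.0941]
eef_rot: [0.027, -0.706, 0.707, -0.027]
force: [-2.3, -0.0, 5.1]
width: 0.0001
t 19.77 tcp [ 0.5244 -0.2218  0.0941] F [-2.3 -0.   5.1] w 0.0001
axes x [-0.997 -0.077  0.   ] y [-2.e-04 -6.e-04 -1.e+00] z [ 0.077 -0.997  0.001]
shift tool mm [-0.3 -5.9 -0.3]
[-0.3   0.98  0.02]
```

```bash
python3 -m creep '[{"tx":0,"ty":0.0015,"tz":0,"wx":0,"wy":0,"wz":0,"claw":0.0},{"tx":0,"ty":0,"tz":0,"wx":0,"wy":0,"wz":0,"claw":0.0}]'
python3 - <<'E'
from h import *
w=snapshot('wrist')[:,:,::-1]
c=cv2.resize(np.clip(w[80:370,180:460]*2.,0,255).astype('uint8'),None,fx=2,fy=2);cv2.imwrite("pics/w19.png",c)
E
```

```text
time_s: 20.02
tool_pos: [0.5243, -0.2217, 0.0924]
eef_rot: [0.027, -0.706, 0.707, -0.027]
force: [-3.0, -0.9, 5.8]
width: -0.0001
```

View pics/w19.png

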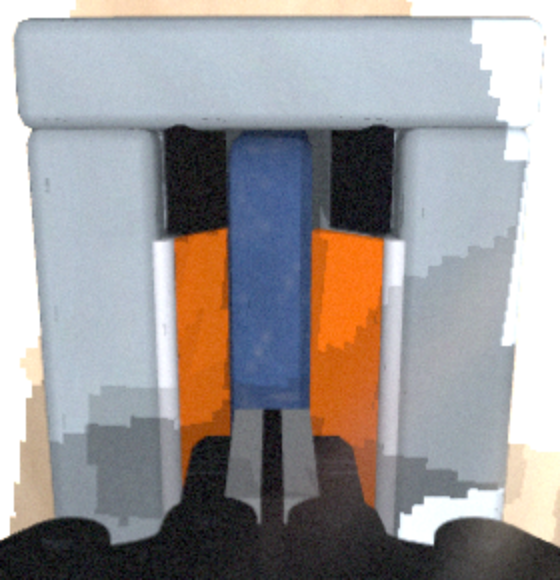

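The fingers (crop column 272) sit squarely on the drive's top edge (230–311), so the push is going onto the drive. I'll continue until the force rises steeply.

```bash
python3 -m creep '[{"tx":0,"ty":0.0015,"tz":0,"wx":0,"wy":0,"wz":0,"claw":0.0},{"tx":0,"ty":0,"tz":0,"wx":0,"wy":0,"wz":0,"claw":0.0}]'
python3 -m creep '[{"tx":0,"ty":0.0015,"tz":0,"wx":0,"wy":0,"wz":0,"claw":0.0},{"tx":0,"ty":0,"tz":0,"wx":0,"wy":0,"wz":0,"claw":0.0}]'
python3 -m creep '[{"tx":0,"ty":0.0015,"tz":0,"wx":0,"wy":0,"wz":0,"claw":0.0},{"tx":0,"ty":0,"tz":0,"wx":0,"wy":0,"wz":0,"claw":0.0}]'
python3 -c "
from h import *
plan([.5246,-.2215,.10]);print(get_obs()['moment'].round(2))"
```

```text
time_s: 20.32
tool_pos: [0.5243, -0.2217, 0.0909]
eef_rot: [0.027, -0.706, 0.707, -0.027]
force: [-2.1, -0.9, 3.7]
width: -0.0
time_s: 20.58
tool_pos: [0.5243, -0.2216, 0.0893]
eef_rot: [0.027, -0.707, 0.707, -0.027]
force: [-3.4, -0.7, 4.6]
width: -0.0001
time_s: 20.82
tool_pos: [0.5243, -0.2216, 0.0878]
eef_rot: [0.027, -0.707, 0.707, -0.027]
force: [-4.5, -0.9, 4.6]
width: -0.0
t 20.82 tcp [ 0.5243 -0.2216  0.0878] F [-4.5 -0.9  4.6] w -0.0
axes x [-0.997 -0.077  0.001] y [-6.e-04 -2.e-04 -1.e+00] z [ 0.077 -0.997  0.   ]
shift tool mm [ -0.3 -12.2  -0.1]
[-0.33  1.15 -0.03]
```

Sideways force is building (Fx -4.5 N), so the fingers are rubbing on the +x side. I'll shift 1 mm to ease it and continue.

```bash
python3 -m creep '[{"tx":0.001,"ty":0.001,"tz":0,"wx":0,"wy":0,"wz":0,"claw":0.0},{"tx":0,"ty":0,"tz":0,"wx":0,"wy":0,"wz":0,"claw":0.0}]'
python3 -m creep '[{"tx":0,"ty":0.0015,"tz":0,"wx":0,"wy":0,"wz":0,"claw":0.0},{"tx":0,"ty":0,"tz":0,"wx":0,"wy":0,"wz":0,"claw":0.0}]'
python3 -c "
from h import *
plan([.5246,-.2215,.10]);print(get_obs()['moment'].round(2))"
```

```text
time_s: 21.08
tool_pos: [0.5242, -0.2216, 0.0869]
eef_rot: [0.027, -0.707, 0.707, -0.028]
force: [-0.0, 0.0, 3.5]
width: 0.0001
time_s: 21.32
tool_pos: [0.5239, -0.2215, 0.0851]
eef_rot: [-0.027, 0.707, -0.707, 0.027]
force: [0.2, -1.2, 2.4]
width: 0.0
t 21.32 tcp [ 0.5239 -0.2215  0.0851] F [ 0.2 -1.2  2.4] w 0.0
axes x [-0.997 -0.077 -0.   ] y [ 5.e-04  0.e+00 -1.e+00] z [ 0.077 -0.997 -0.   ]
shift tool mm [ -0.7 -14.9   0. ]
[-0.24 -0.07  0.04]
```

z=0.085 is at the limit of the expected home range and there's no rise in force. I'll look.

```bash
python3 - <<'E'
from h import *
w=np.mean([snapshot('wrist').astype(float) for _ in range(3)],0)[:,:,::-1]
c=cv2.resize(np.clip(w[100:370,200:440]*2.4,0,255).astype('uint8'),None,fx=2.2,fy=2.2,interpolation=2);cv2.imwrite("pics/w20.png",c)
s=np.mean([snapshot('scene').astype(float) for _ in range(3)],0)[:,:,::-1]
cv2.imwrite("pics/s20.png",cv2.resize(np.clip(s[270:340,340:420]*2,0,255).astype('uint8'),None,fx=7,fy=7,interpolation=2))
E
```

```text
(no output)
```

View pics/w20.png

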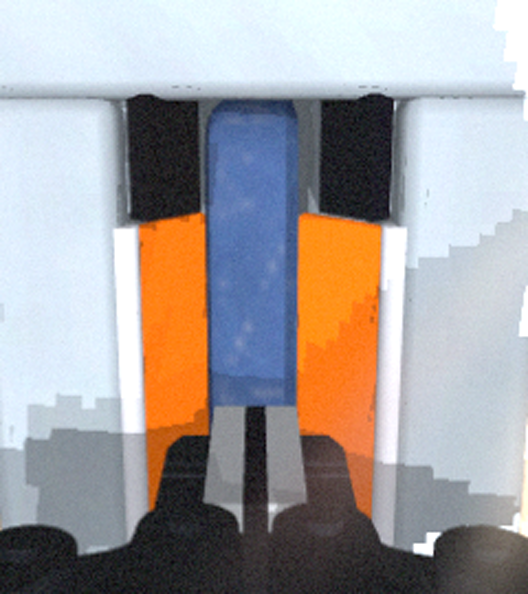

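View pics/s20.png

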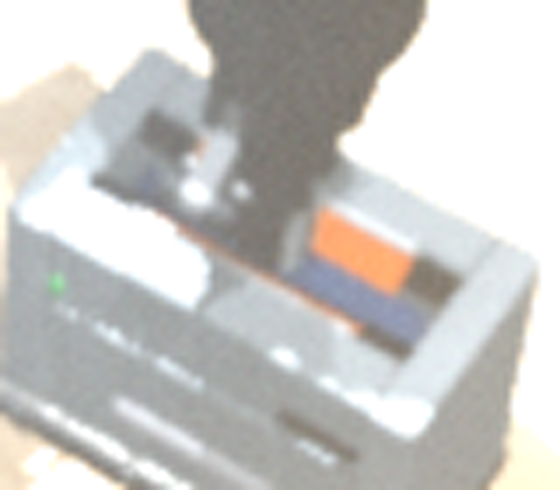

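```bash
python3 - <<'E'
from h import *
S=cam('scene')
u=np.array([np.cos(np.radians(-85.5)),np.sin(np.radians(-85.5)),0]);n=np.array([-u[1],u[0],0]);c=np.array([.5225,-.2215,0])
f=lambda p:((p-[340,270])*7).round(0).tolist()
for h in (.082,.087,.092,.097,.102,.107,.112):
    print(h,f(proj(S,[c+.02*u+.0075*n+[0,0,h],c+.056*u+.0075*n+[0,0,h],c+.056*u-.0075*n+[0,0,h],c+.04*u-.0075*n+[0,0,h]])))
print('mouth +x lip end/near lip',f(proj(S,[c+.042*u+.02*n+[0,0,.122],c+.042*u-.02*n+[0,0,.122]])))
E
```

```text
0.082 [[331.0, 310.0], [425.0, 363.0], [402.0, 394.0], [359.0, 370.0]]
0.087 [[332.0, 301.0], [427.0, 354.0], [403.0, 386.0], [361.0, 362.0]]
0.092 [[333.0, 292.0], [429.0, 345.0], [405.0, 377.0], [362.0, 353.0]]
0.097 [[335.0, 283.0], [430.0, 336.0], [406.0, 368.0], [363.0, 344.0]]
0.102 [[336.0, 274.0], [432.0, 328.0], [408.0, 360.0], [365.0, 335.0]]
0.107 [[337.0, 266.0], [433.0, 319.0], [409.0, 351.0], [366.0, 327.0]]
0.112 [[339.0, 257.0], [435.0, 310.0], [411.0, 342.0], [368.0, 318.0]]
mouth +x lip end/near lip [[420.0, 245.0], [355.0, 330.0]]
```

The scene view suggests the drive's top edge is near z≈0.105, above the fingertips at 0.085. That conflicts with the fingers being on top of it. I'll cross-check using the drive's apparent width in the saved wrist pictures.

```bash
python3 - <<'E'
from h import *
w=np.mean([snapshot('wrist').astype(float) for _ in range(3)],0)[:,:,::-1];cv2.imwrite('pics/w21.png',w)
for n,z in (('w11',.1489),('w12',.1241),('w13',.1119),('w14',.1256),('w15',.1686),('w16',.1487),('w17',.117),('w18',.1035),('w21',.0851)):
    im=cv2.imread(f'pics/{n}.png'); hsv=cv2.cvtColor(cv2.GaussianBlur(im,(3,3),0),cv2.COLOR_BGR2HSV)
    m=cv2.inRange(hsv,(100,90,20),(130,255,160))
    out=[]
    for r in (155,170,190,220,250,275):
        q=np.flatnonzero(m[r,280:350]); out.append((int(q.min()+280),int(q.max()+280)) if len(q) else None)
    q=np.flatnonzero(m[100:300,315]); print(n,z,out,'first row',q.min()+100)
E
```

```text
w11 0.1489 [(309, 335), (296, 337), (296, 336), (296, 335), (297, 335), (297, 335)] first row 153
w12 0.1241 [(311, 334), (296, 337), (294, 337), (296, 335), (297, 335), (297, 335)] first row 154
w13 0.1119 [None, (295, 337), (294, 337), (296, 336), (297, 335), (297, 335)] first row 156
w14 0.1256 [(310, 338), (299, 337), (299, 337), (300, 335), (301, 334), (301, 334)] first row 155
w15 0.1686 [(292, 322), (294, 321), (294, 320), (294, 320), (295, 321), (295, 320)] first row 137
w16 0.1487 [(296, 328), (296, 328), (297, 326), (298, 326), (298, 326), (299, 326)] first row 139
w17 0.117 [(295, 333), (294, 334), (297, 332), (297, 332), (297, 332), (297, 331)] first row 142
w18 0.1035 [(295, 335), (293, 335), (295, 334), (296, 333), (296, 333), (296, 333)] first row 144
w21 0.0851 [(295, 334), (293, 335), (294, 334), (295, 333), (296, 333), (296, 333)] first row 146[ WARN:0@2.726] global loadsave.cpp:1063 imwrite_ Unsupported depth image for selected encoder is fallbacked to CV_8U.
```

View pics/w21.png

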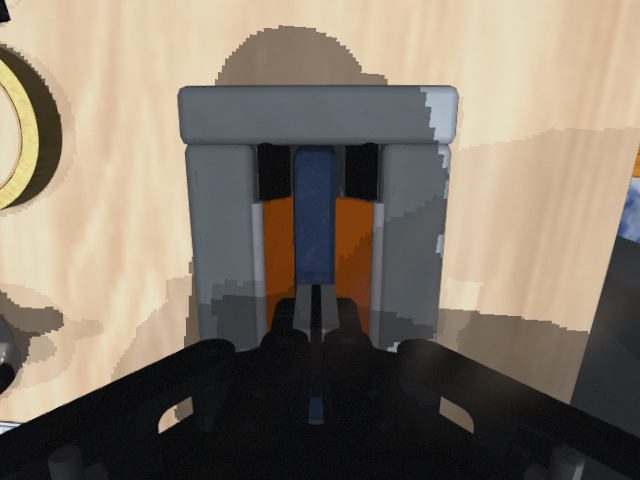

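The apparent width hasn't changed since contact, so the drive really is moving down with the tool. Its top edge sits roughly 20–25 mm above the nominal TCP, and the scene view agrees at z≈0.105. There's still travel left, so I'll keep pushing on force.

```bash
python3 -m creep '[{"tx":0,"ty":0.0015,"tz":0,"wx":0,"wy":0,"wz":0,"claw":0.0},{"tx":0,"ty":0,"tz":0,"wx":0,"wy":0,"wz":0,"claw":0.0}]'
python3 -m creep '[{"tx":0,"ty":0.0015,"tz":0,"wx":0,"wy":0,"wz":0,"claw":0.0},{"tx":0,"ty":0,"tz":0,"wx":0,"wy":0,"wz":0,"claw":0.0}]'
python3 -m creep '[{"tx":0,"ty":0.0015,"tz":0,"wx":0,"wy":0,"wz":0,"claw":0.0},{"tx":0,"ty":0,"tz":0,"wx":0,"wy":0,"wz":0,"claw":0.0}]'
python3 - <<'E'
from h import *
plan([.5246,-.2215,.10]);print(get_obs()['moment'].round(2))
w=snapshot('wrist')[:,:,::-1];cv2.imwrite('pics/w22.png',w)
s=np.mean([snapshot('scene').astype(float) for _ in range(3)],0)[:,:,::-1]
cv2.imwrite("pics/s22.png",cv2.resize(np.clip(s[270:340,340:420]*2,0,255).astype('uint8'),None,fx=7,fy=7,interpolation=2))
E
```

```text
time_s: 22.02
tool_pos: [0.5233, -0.2216, 0.0837]
eef_rot: [-0.027, 0.707, -0.707, 0.027]
force: [1.1, 0.3, 3.7]
width: -0.0
time_s: 22.28
tool_pos: [0.5234, -0.2216, 0.0821]
eef_rot: [-0.027, 0.707, -0.707, 0.027]
force: [-0.8, 0.4, 2.3]
width: -0.0002
time_s: 22.52
tool_pos: [0.5235, -0.2216, 0.0806]
eef_rot: [-0.027, 0.707, -0.707, 0.027]
force: [0.2, -1.1, 2.7]
width: 0.0002
t 22.52 tcp [ 0.5235 -0.2216  0.0806] F [ 0.2 -1.1  2.7] w 0.0002
axes x [-0.997 -0.077  0.   ] y [-3.e-04  1.e-04 -1.e+00] z [ 0.077 -0.997 -0.   ]
shift tool mm [ -1.1 -19.4   0. ]
[-0.25  0.09 -0.04]
```

View pics/w22.png

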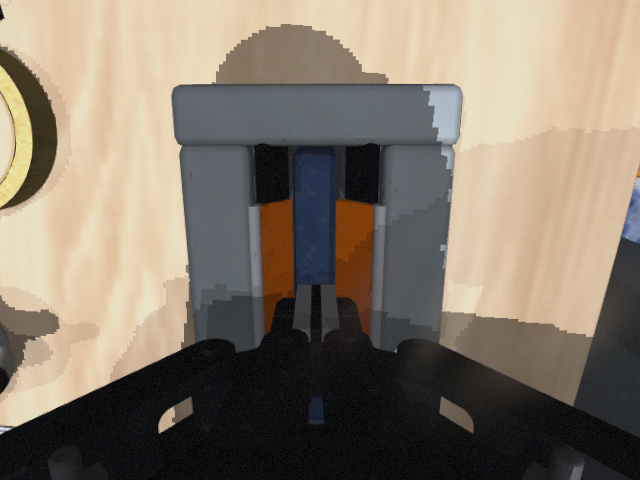

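View pics/s22.png

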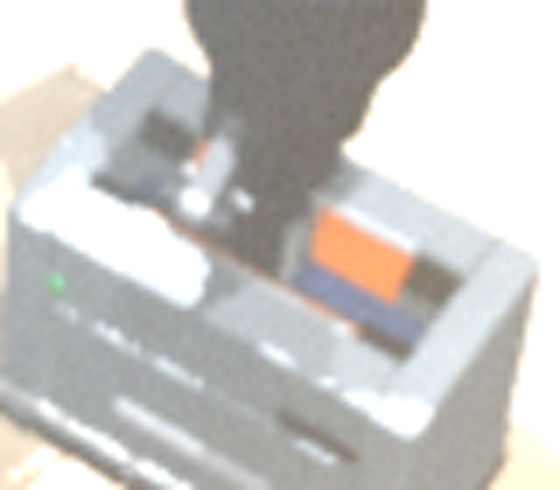

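The drive is still going down with the tool at only 2–4 N. Continuing.

```bash
python3 -m creep '[{"tx":0,"ty":0.0015,"tz":0,"wx":0,"wy":0,"wz":0,"claw":0.0},{"tx":0,"ty":0,"tz":0,"wx":0,"wy":0,"wz":0,"claw":0.0}]'
python3 -m creep '[{"tx":0,"ty":0.0015,"tz":0,"wx":0,"wy":0,"wz":0,"claw":0.0},{"tx":0,"ty":0,"tz":0,"wx":0,"wy":0,"wz":0,"claw":0.0}]'
python3 -m creep '[{"tx":0,"ty":0.0015,"tz":0,"wx":0,"wy":0,"wz":0,"claw":0.0},{"tx":0,"ty":0,"tz":0,"wx":0,"wy":0,"wz":0,"claw":0.0}]'
python3 -m creep '[{"tx":0,"ty":0.0015,"tz":0,"wx":0,"wy":0,"wz":0,"claw":0.0},{"tx":0,"ty":0,"tz":0,"wx":0,"wy":0,"wz":0,"claw":0.0}]'
```

```text
time_s: 22.98
tool_pos: [0.5237, -0.2216, 0.0794]
eef_rot: [0.027, -0.707, 0.707, -0.027]
force: [-0.4, 0.2, 3.5]
width: -0.0001
time_s: 23.22
tool_pos: [0.5241, -0.2217, 0.0786]
eef_rot: [0.027, -0.706, 0.707, -0.028]
force: [-1.2, -0.0, 6.9]
width: -0.0001
time_s: 23.48
tool_pos: [0.5242, -0.2219, 0.0772]
eef_rot: [0.027, -0.706, 0.707, -0.028]
force: [-0.7, 0.3, 6.9]
width: -0.0001
time_s: 23.72
tool_pos: [0.5241, -0.2219, 0.0756]
eef_rot: [0.027, -0.706, 0.707, -0.028]
force: [-0.1, 0.2, 5.8]
width: -0.0001
```

```bash
python3 -m creep '[{"tx":0,"ty":0.001,"tz":0,"wx":0,"wy":0,"wz":0,"claw":0.0},{"tx":0,"ty":0,"tz":0,"wx":0,"wy":0,"wz":0,"claw":0.0}]'
python3 -m creep '[{"tx":0,"ty":0.001,"tz":0,"wx":0,"wy":0,"wz":0,"claw":0.0},{"tx":0,"ty":0,"tz":0,"wx":0,"wy":0,"wz":0,"claw":0.0}]'
python3 -m creep '[{"tx":0,"ty":0.001,"tz":0,"wx":0,"wy":0,"wz":0,"claw":0.0},{"tx":0,"ty":0,"tz":0,"wx":0,"wy":0,"wz":0,"claw":0.0}]'
python3 - <<'E'
from h import *
plan([.5246,-.2215,.10]);print(get_obs()['moment'].round(2))
w=snapshot('wrist')[:,:,::-1];cv2.imwrite('pics/w23.png',w)
s=np.mean([snapshot('scene').astype(float) for _ in range(3)],0)[:,:,::-1]
cv2.imwrite("pics/s23.png",cv2.resize(np.clip(s[270:340,340:420]*2,0,255).astype('uint8'),None,fx=7,fy=7,interpolation=2))
E
```

```text
time_s: 23.98
tool_pos: [0.5241, -0.2219, 0.0746]
eef_rot: [0.027, -0.706, 0.707, -0.028]
force: [-0.9, -0.1, 6.9]
width: -0.0001
time_s: 24.22
tool_pos: [0.5241, -0.2218, 0.0735]
eef_rot: [0.027, -0.706, 0.707, -0.028]
force: [-0.7, 0.3, 6.9]
width: -0.0001
time_s: 24.48
tool_pos: [0.524, -0.2218, 0.0724]
eef_rot: [0.027, -0.706, 0.707, -0.028]
force: [-0.5, -0.4, 5.9]
width: -0.0001
t 24.48 tcp [ 0.524  -0.2218  0.0724] F [-0.5 -0.4  5.9] w -0.0001
axes x [-0.997 -0.077 -0.001] y [ 1.1e-03 -7.0e-04 -1.0e+00] z [ 0.077 -0.997  0.001]
shift tool mm [ -0.6 -27.6  -0.3]
[-0.08  0.22 -0.  ]
```

View pics/w23.png

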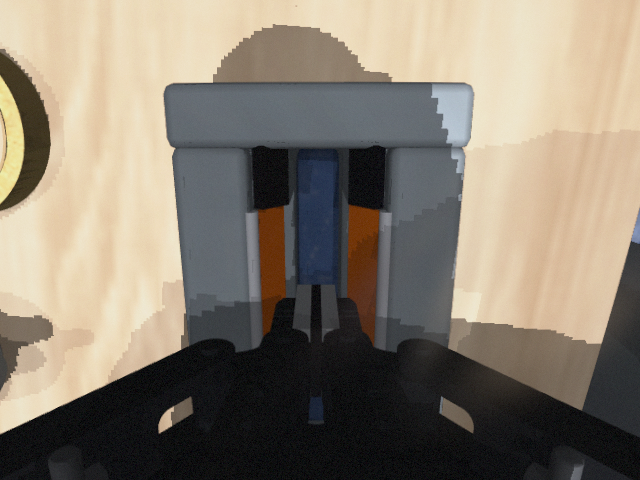

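View pics/s23.png

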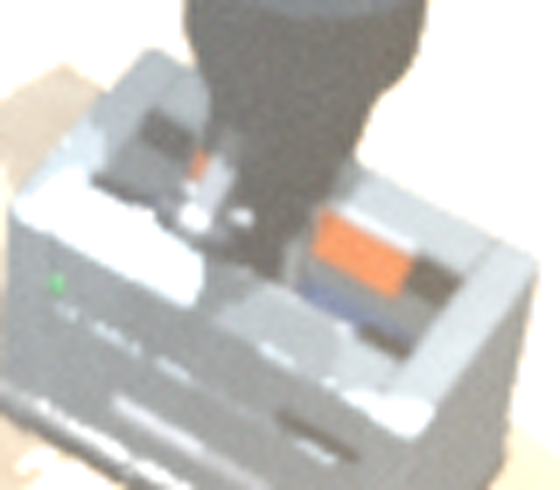

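Now the flaps lie against the fingers rather than the drive, and the drive's top edge is ~30 mm below the dock's top by the scene table. I'll continue in 1 mm steps, looking for the steep rise.

```bash
python3 -m creep '[{"tx":0,"ty":0.001,"tz":0,"wx":0,"wy":0,"wz":0,"claw":0.0},{"tx":0,"ty":0,"tz":0,"wx":0,"wy":0,"wz":0,"claw":0.0}]'
python3 -m creep '[{"tx":0,"ty":0.001,"tz":0,"wx":0,"wy":0,"wz":0,"claw":0.0},{"tx":0,"ty":0,"tz":0,"wx":0,"wy":0,"wz":0,"claw":0.0}]'
python3 -m creep '[{"tx":0,"ty":0.001,"tz":0,"wx":0,"wy":0,"wz":0,"claw":0.0},{"tx":0,"ty":0,"tz":0,"wx":0,"wy":0,"wz":0,"claw":0.0}]'
```

```text
time_s: 24.92
tool_pos: [0.5239, -0.2218, 0.0714]
eef_rot: [0.027, -0.706, 0.707, -0.028]
force: [-0.8, -0.3, 6.1]
width: -0.0
time_s: 25.18
tool_pos: [0.5239, -0.2218, 0.0704]
eef_rot: [0.027, -0.706, 0.707, -0.028]
force: [0.5, -0.4, 7.2]
width: 0.0001
time_s: 25.42
tool_pos: [0.5239, -0.2218, 0.0693]
eef_rot: [0.027, -0.706, 0.707, -0.028]
force: [-1.0, 0.3, 7.0]
width: -0.0
```

```bash
python3 -m creep '[{"tx":0,"ty":0.001,"tz":0,"wx":0,"wy":0,"wz":0,"claw":0.0},{"tx":0,"ty":0,"tz":0,"wx":0,"wy":0,"wz":0,"claw":0.0}]'
python3 -m creep '[{"tx":0,"ty":0.001,"tz":0,"wx":0,"wy":0,"wz":0,"claw":0.0},{"tx":0,"ty":0,"tz":0,"wx":0,"wy":0,"wz":0,"claw":0.0}]'
python3 -m creep '[{"tx":0,"ty":0.001,"tz":0,"wx":0,"wy":0,"wz":0,"claw":0.0},{"tx":0,"ty":0,"tz":0,"wx":0,"wy":0,"wz":0,"claw":0.0}]'
```

```text
time_s: 25.68
tool_pos: [0.5241, -0.2219, 0.0687]
eef_rot: [0.027, -0.706, 0.707, -0.028]
force: [-0.6, 1.3, 8.5]
width: -0.0001
time_s: 25.92
tool_pos: [0.5242, -0.2219, 0.0679]
eef_rot: [0.027, -0.706, 0.707, -0.028]
force: [-0.3, 0.1, 8.7]
width: 0.0
time_s: 26.18
tool_pos: [0.5243, -0.2219, 0.067]
eef_rot: [0.027, -0.706, 0.707, -0.028]
force: [-2.2, 0.1, 9.1]
width: -0.0001
```

```bash
python3 -m creep '[{"tx":0,"ty":0.001,"tz":0,"wx":0,"wy":0,"wz":0,"claw":0.0},{"tx":0,"ty":0,"tz":0,"wx":0,"wy":0,"wz":0,"claw":0.0}]'
python3 -m creep '[{"tx":0,"ty":0.001,"tz":0,"wx":0,"wy":0,"wz":0,"claw":0.0},{"tx":0,"ty":0,"tz":0,"wx":0,"wy":0,"wz":0,"claw":0.0}]'
python3 -c "
from h import *
plan([.524,-.2215,.06]);print(get_obs()['moment'].round(2))"
```

```text
time_s: 26.42
tool_pos: [0.5243, -0.2219, 0.066]
eef_rot: [0.027, -0.706, 0.707, -0.028]
force: [-0.1, -0.4, 8.8]
width: -0.0001
time_s: 26.68
tool_pos: [0.5243, -0.2219, 0.065]
eef_rot: [0.027, -0.706, 0.707, -0.028]
force: [-1.0, 0.1, 9.3]
width: 0.0002
t 26.68 tcp [ 0.5243 -0.2219  0.065 ] F [-1.   0.1  9.3] w 0.0002
axes x [-0.997 -0.077 -0.002] y [ 0.002 -0.001 -1.   ] z [ 0.077 -0.997  0.001]
shift tool mm [ 0.3  5.  -0.4]
[ 0.08  0.36 -0.05]
```

```bash
python3 -m creep '[{"tx":0,"ty":0.001,"tz":0,"wx":0,"wy":0,"wz":0,"claw":0.0},{"tx":0,"ty":0,"tz":0,"wx":0,"wy":0,"wz":0,"claw":0.0}]'
python3 -m creep '[{"tx":0,"ty":0.001,"tz":0,"wx":0,"wy":0,"wz":0,"claw":0.0},{"tx":0,"ty":0,"tz":0,"wx":0,"wy":0,"wz":0,"claw":0.0}]'
python3 - <<'E'
from h import *
plan([.524,-.2215,.06])
w=snapshot('wrist')[:,:,::-1];cv2.imwrite('pics/w24.png',w)
s=np.mean([snapshot('scene').astype(float) for _ in range(3)],0)[:,:,::-1]
cv2.imwrite("pics/s24.png",cv2.resize(np.clip(s[270:340,340:420]*2,0,255).astype('uint8'),None,fx=7,fy=7,interpolation=2))
E
```

```text
time_s: 26.92
tool_pos: [0.5244, -0.2219, 0.064]
eef_rot: [0.027, -0.706, 0.707, -0.028]
force: [-1.1, 0.5, 8.7]
width: -0.0003
time_s: 27.18
tool_pos: [0.5246, -0.2219, 0.0634]
eef_rot: [0.026, -0.706, 0.707, -0.028]
force: [-1.8, 0.1, 11.5]
width: -0.0003
t 27.18 tcp [ 0.5246 -0.2219  0.0634] F [-1.8  0.1 11.5] w -0.0003
axes x [-0.997 -0.077 -0.003] y [ 0.0026 -0.0012 -1.    ] z [ 0.077 -0.997  0.001]
shift tool mm [ 0.6  3.4 -0.5]
```

View pics/w24.png

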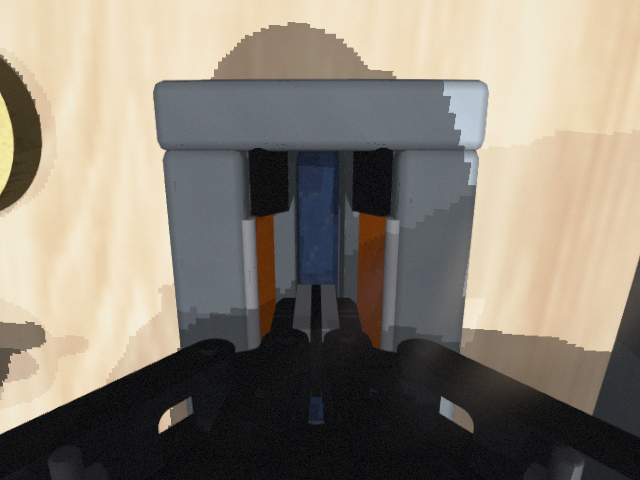

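View pics/s24.png

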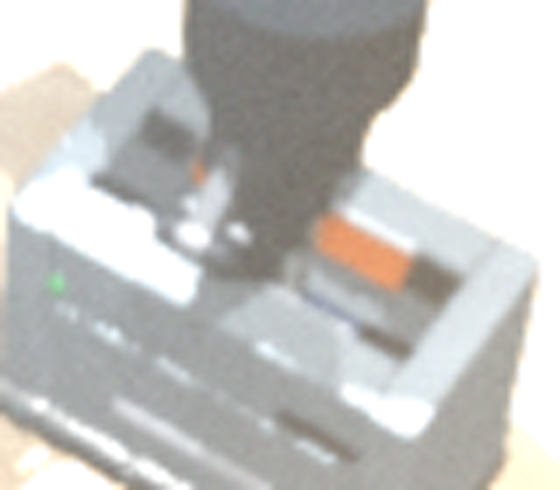

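The force is starting to rise (11.5 N, with the tool lagging). I'll use half-millimetre steps.

```bash
python3 -m creep '[{"tx":0,"ty":0.0005,"tz":0,"wx":0,"wy":0,"wz":0,"claw":0.0},{"tx":0,"ty":0,"tz":0,"wx":0,"wy":0,"wz":0,"claw":0.0}]'
python3 -m creep '[{"tx":0,"ty":0.0005,"tz":0,"wx":0,"wy":0,"wz":0,"claw":0.0},{"tx":0,"ty":0,"tz":0,"wx":0,"wy":0,"wz":0,"claw":0.0}]'
python3 -c "
from h import *
plan([.524,-.2215,.06]);print(get_obs()['moment'].round(2))"
```

```text
time_s: 27.62
tool_pos: [0.5248, -0.222, 0.0633]
eef_rot: [0.026, -0.706, 0.707, -0.029]
force: [-1.8, 0.5, 13.0]
width: -0.0003
time_s: 27.88
tool_pos: [0.525, -0.222, 0.0631]
eef_rot: [0.026, -0.706, 0.707, -0.029]
force: [-2.0, 1.9, 13.8]
width: -0.0001
t 27.88 tcp [ 0.525  -0.222   0.0631] F [-2.   1.9 13.8] w -0.0001
axes x [-0.997 -0.078 -0.004] y [ 0.0036 -0.0016 -1.    ] z [ 0.078 -0.997  0.002]
shift tool mm [ 0.9  3.1 -0.6]
[0.6  0.78 0.02]
```

The rise is now about 8 N/mm, and it comes ~5.3 mm after the plate was first felt at z≈0.0687. Both match the plate's stop. One more small push, then I'll withdraw.

```bash
python3 -m creep '[{"tx":0,"ty":0.0005,"tz":0,"wx":0,"wy":0,"wz":0,"claw":0.0},{"tx":0,"ty":0,"tz":0,"wx":0,"wy":0,"wz":0,"claw":0.0}]'
python3 -m creep '[{"tx":0,"ty":-0.003,"tz":0,"wx":0,"wy":0,"wz":0,"claw":0.0},{"tx":0,"ty":-0.003,"tz":0,"wx":0,"wy":0,"wz":0,"claw":0.0},{"tx":0,"ty":0,"tz":0,"wx":0,"wy":0,"wz":0,"claw":0.0},{"tx":0,"ty":0,"tz":0,"wx":0,"wy":0,"wz":0,"claw":0.0}]'
python3 - <<'E'
from h import *
plan([.524,-.2215,.16])
w=snapshot('wrist')[:,:,::-1];cv2.imwrite('pics/w25.png',w)
E
```

```text
time_s: 28.12
tool_pos: [0.5251, -0.2221, 0.0629]
eef_rot: [0.026, -0.706, 0.707, -0.029]
force: [-2.6, 3.0, 15.3]
width: 0.0002
time_s: 28.62
tool_pos: [0.5233, -0.2212, 0.0659]
eef_rot: [-0.027, 0.707, -0.706, 0.027]
force: [-1.0, 0.6, 1.3]
width: 0.0
t 28.62 tcp [ 0.5233 -0.2212  0.0659] F [-1.   0.6  1.3] w 0.0
axes x [-0.997 -0.077  0.001] y [-9.e-04  6.e-04 -1.e+00] z [ 0.077 -0.997 -0.001]
shift tool mm [ -0.6 -94.1   0.3]
```

View pics/w25.png

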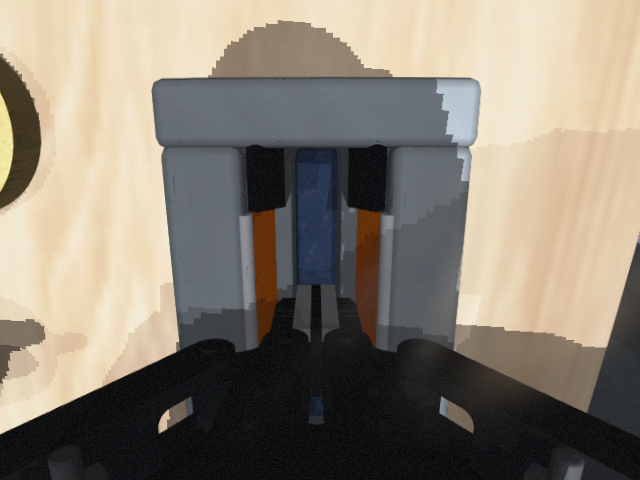

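Unloaded. Before leaving, I'll check whether the drive stayed down by touching it again lightly.

```bash
python3 -m creep '[{"tx":0,"ty":0.001,"tz":0,"wx":0,"wy":0,"wz":0,"claw":0.0},{"tx":0,"ty":0,"tz":0,"wx":0,"wy":0,"wz":0,"claw":0.0},{"tx":0,"ty":0,"tz":0,"wx":0,"wy":0,"wz":0,"claw":0.0}]'
python3 -m creep '[{"tx":0,"ty":0.001,"tz":0,"wx":0,"wy":0,"wz":0,"claw":0.0},{"tx":0,"ty":0,"tz":0,"wx":0,"wy":0,"wz":0,"claw":0.0},{"tx":0,"ty":0,"tz":0,"wx":0,"wy":0,"wz":0,"claw":0.0}]'
python3 -m creep '[{"tx":0,"ty":0.001,"tz":0,"wx":0,"wy":0,"wz":0,"claw":0.0},{"tx":0,"ty":0,"tz":0,"wx":0,"wy":0,"wz":0,"claw":0.0},{"tx":0,"ty":0,"tz":0,"wx":0,"wy":0,"wz":0,"claw":0.0}]'
```

```text
time_s: 29.05
tool_pos: [0.5239, -0.2216, 0.0654]
eef_rot: [0.027, -0.707, 0.707, -0.027]
force: [-0.1, 0.8, 3.4]
width: -0.0002
time_s: 29.42
tool_pos: [0.5237, -0.2218, 0.0643]
eef_rot: [0.027, -0.706, 0.707, -0.027]
force: [0.3, -0.7, 2.3]
width: -0.0003
time_s: 29.8
tool_pos: [0.5238, -0.2217, 0.0637]
eef_rot: [0.027, -0.706, 0.707, -0.027]
force: [-1.5, 1.1, 3.8]
width: -0.0001
```

A light 2–4 N force appears from 0.0654 down. That could be flap rub or the drive springing back, so I need to tell which. I'll re-seat, rise well clear, and then come down again to find the contact height.

```bash
python3 -m creep '[{"tx":0,"ty":0.001,"tz":0,"wx":0,"wy":0,"wz":0,"claw":0.0},{"tx":0,"ty":0.001,"tz":0,"wx":0,"wy":0,"wz":0,"claw":0.0},{"tx":0,"ty":0,"tz":0,"wx":0,"wy":0,"wz":0,"claw":0.0}]'
python3 -m creep '[{"tx":0,"ty":0.0015,"tz":0,"wx":0,"wy":0,"wz":0,"claw":0.0},{"tx":0,"ty":0,"tz":0,"wx":0,"wy":0,"wz":0,"claw":0.0}]'
python3 -c "
from h import *
plan([.524,-.2215,.06])"
```

```text
time_s: 30.18
tool_pos: [0.5247, -0.2219, 0.0631]
eef_rot: [0.026, -0.706, 0.707, -0.028]
force: [-1.2, 1.4, 12.5]
width: -0.0004
time_s: 30.42
tool_pos: [0.5252, -0.2221, 0.0625]
eef_rot: [0.026, -0.706, 0.707, -0.029]
force: [-2.1, 2.2, 15.4]
width: -0.0
t 30.43 tcp [ 0.5252 -0.2221  0.0625] F [-2.1  2.2 15.4] w -0.0
axes x [-0.997 -0.078 -0.004] y [ 0.0041 -0.0019 -1.    ] z [ 0.078 -0.997  0.002]
shift tool mm [ 1.1  2.5 -0.7]
```

```bash
python3 -m creep '[{"tx":0,"ty":-0.004,"tz":0,"wx":0,"wy":0,"wz":0,"claw":0.0},{"tx":0,"ty":0,"tz":0,"wx":0,"wy":0,"wz":0,"claw":0.0}]'
python3 -m creep '[{"tx":0,"ty":-0.001,"tz":0,"wx":0,"wy":0,"wz":0,"claw":0.0},{"tx":0,"ty":0,"tz":0,"wx":0,"wy":0,"wz":0,"claw":0.0}]'
python3 -m creep '[{"tx":0,"ty":-0.001,"tz":0,"wx":0,"wy":0,"wz":0,"claw":0.0},{"tx":0,"ty":0,"tz":0,"wx":0,"wy":0,"wz":0,"claw":0.0}]'
python3 -m creep '[{"tx":0,"ty":-0.005,"tz":0,"wx":0,"wy":0,"wz":0,"claw":0.0},{"tx":0,"ty":0,"tz":0,"wx":0,"wy":0,"wz":0,"claw":0.0}]'
python3 -m creep '[{"tx":0,"ty":0.002,"tz":0,"wx":0,"wy":0,"wz":0,"claw":0.0},{"tx":0,"ty":0,"tz":0,"wx":0,"wy":0,"wz":0,"claw":0.0},{"tx":0,"ty":0,"tz":0,"wx":0,"wy":0,"wz":0,"claw":0.0}]'
```

```text
time_s: 30.68
tool_pos: [0.5235, -0.2215, 0.0637]
eef_rot: [-0.027, 0.707, -0.707, 0.027]
force: [0.2, 1.3, 5.1]
width: 0.0
time_s: 30.92
tool_pos: [0.5231, -0.2214, 0.064]
eef_rot: [-0.028, 0.707, -0.706, 0.027]
force: [-0.1, -0.2, -0.8]
width: -0.0001
time_s: 31.18
tool_pos: [0.5236, -0.2214, 0.0657]
eef_rot: [-0.027, 0.707, -0.707, 0.027]
force: [-0.1, 0.1, 0.4]
width: -0.0002
time_s: 31.42
tool_pos: [0.5241, -0.2218, 0.0718]
eef_rot: [0.027, -0.706, 0.707, -0.028]
force: [-1.8, 0.7, 3.9]
width: -0.0001
time_s: 31.8
tool_pos: [0.5238, -0.2218, 0.069]
eef_rot: [0.027, -0.706, 0.707, -0.027]
force: [-0.9, -1.0, 4.5]
width: -0.0
```

I'm still reading 4 N up here, which is odd. I'll look at where the drive is now.

```bash
python3 - <<'E'
from h import *
plan([.524,-.2215,.06])
w=np.mean([snapshot('wrist').astype(float) for _ in range(3)],0)[:,:,::-1];np.save('w26.npy',w)
c=cv2.resize(np.clip(w[130:310,230:410]*3,0,255).astype('uint8'),None,fx=3.2,fy=3.2,interpolation=2);cv2.imwrite("pics/w26.png",c)
b=cv2.imread('pics/w24.png').astype(float)
c2=cv2.resize(np.clip(b[130:310,230:410]*3,0,255).astype('uint8'),None,fx=3.2,fy=3.2,interpolation=2);cv2.imwrite("pics/w24c.png",c2)
E
```

```text
t 31.8 tcp [ 0.5238 -0.2218  0.069 ] F [-0.9 -1.   4.5] w -0.0
axes x [-0.997 -0.077 -0.001] y [ 5.e-04 -4.e-04 -1.e+00] z [ 0.077 -0.997  0.   ]
shift tool mm [-0.2  9.  -0.2]
```

View pics/w26.png

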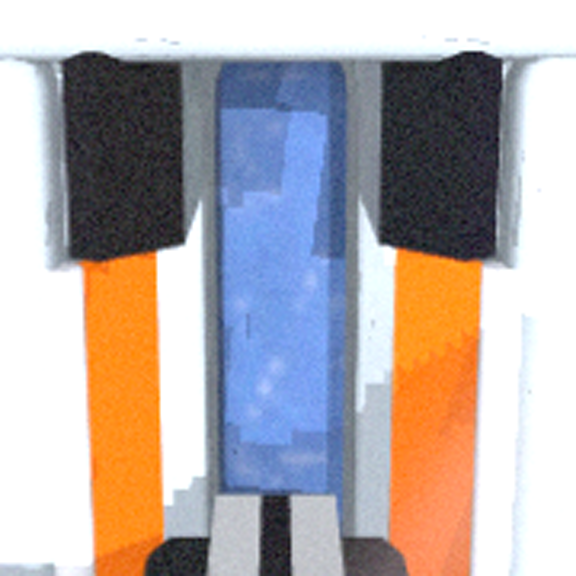

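View pics/w24c.png

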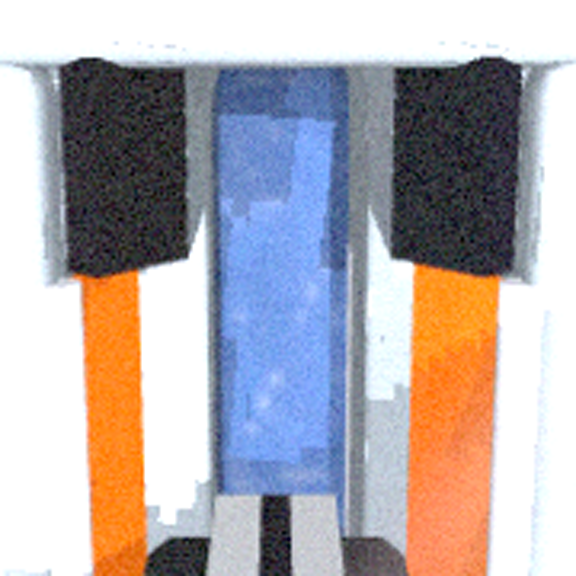

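By texture scale the drive did not follow the fingers up: its apparent size shrank ~3% as the tool rose 5.6 mm. On the earlier re-touch only the ~3 N flap rub was felt until a steep rise at 0.0635. I'll do one more confirming touch.

```bash
python3 -m creep '[{"tx":0,"ty":0.003,"tz":0,"wx":0,"wy":0,"wz":0,"claw":0.0},{"tx":0,"ty":0,"tz":0,"wx":0,"wy":0,"wz":0,"claw":0.0},{"tx":0,"ty":0,"tz":0,"wx":0,"wy":0,"wz":0,"claw":0.0}]'
python3 -m creep '[{"tx":0,"ty":0.001,"tz":0,"wx":0,"wy":0,"wz":0,"claw":0.0},{"tx":0,"ty":0,"tz":0,"wx":0,"wy":0,"wz":0,"claw":0.0},{"tx":0,"ty":0,"tz":0,"wx":0,"wy":0,"wz":0,"claw":0.0}]'
python3 -m creep '[{"tx":0,"ty":0.001,"tz":0,"wx":0,"wy":0,"wz":0,"claw":0.0},{"tx":0,"ty":0,"tz":0,"wx":0,"wy":0,"wz":0,"claw":0.0},{"tx":0,"ty":0,"tz":0,"wx":0,"wy":0,"wz":0,"claw":0.0}]'
python3 -m creep '[{"tx":0,"ty":0.001,"tz":0,"wx":0,"wy":0,"wz":0,"claw":0.0},{"tx":0,"ty":0,"tz":0,"wx":0,"wy":0,"wz":0,"claw":0.0},{"tx":0,"ty":0,"tz":0,"wx":0,"wy":0,"wz":0,"claw":0.0}]'
```

```text
time_s: 32.33
tool_pos: [0.5233, -0.2214, 0.0652]
eef_rot: [-0.027, 0.707, -0.706, 0.027]
force: [0.7, -0.1, 0.8]
width: -0.0
time_s: 32.7
tool_pos: [0.5236, -0.2215, 0.0647]
eef_rot: [-0.027, 0.707, -0.707, 0.027]
force: [-0.0, -0.7, 1.9]
width: 0.0002
time_s: 33.08
tool_pos: [0.5236, -0.2216, 0.0638]
eef_rot: [0.027, -0.707, 0.707, -0.027]
force: [0.8, -0.6, 2.1]
width: -0.0002
time_s: 33.45
tool_pos: [0.524, -0.2216, 0.0636]
eef_rot: [0.027, -0.706, 0.707, -0.028]
force: [-0.2, 1.1, 6.4]
width: 0.0001
```

Contact again only at 0.0637, and immediately stiff, so the drive has stayed home. Now I'll withdraw straight up, clear of the dock.

```bash
python3 -m creep '[{"tx":0,"ty":-0.006,"tz":0,"wx":0,"wy":0,"wz":0,"claw":0.0},{"tx":0,"ty":-0.01,"tz":0,"wx":0,"wy":0,"wz":0,"claw":0.0},{"tx":0,"ty":-0.01,"tz":0,"wx":0,"wy":0,"wz":0,"claw":0.0},{"tx":0,"ty":-0.01,"tz":0,"wx":0,"wy":0,"wz":0,"claw":0.0},{"tx":0,"ty":-0.01,"tz":0,"wx":0,"wy":0,"wz":0,"claw":0.0}]'
python3 -m creep '[{"tx":0,"ty":-0.015,"tz":0,"wx":0,"wy":0,"wz":0,"claw":0.0},{"tx":0,"ty":-0.03,"tz":0,"wx":0,"wy":0,"wz":0,"claw":0.0},{"tx":0,"ty":-0.03,"tz":0,"wx":0,"wy":0,"wz":0,"claw":0.0},{"tx":0,"ty":-0.02,"tz":0,"wx":0,"wy":0,"wz":0,"claw":0.0},{"tx":0,"ty":0,"tz":0,"wx":0,"wy":0,"wz":0,"claw":0.0}]'
python3 - <<'E'
from h import *
plan([.524,-.2215,.06])
w=snapshot('wrist')[:,:,::-1];cv2.imwrite('pics/w27.png',w)
s=snapshot('scene')[:,:,::-1];cv2.imwrite('pics/s27.png',s)
E
```

```text
time_s: 34.08
tool_pos: [0.5235, -0.2215, 0.1093]
eef_rot: [-0.027, 0.707, -0.707, 0.027]
force: [0.5, -1.6, 0.9]
width: -0.0003
time_s: 34.7
tool_pos: [0.5246, -0.2218, 0.206]
eef_rot: [0.026, -0.706, 0.707, -0.029]
force: [0.3, 0.5, 0.1]
width: 0.0
t 34.7 tcp [ 0.5246 -0.2218  0.206 ] F [0.3 0.5 0.1] w 0.0
axes x [-0.997 -0.077 -0.004] y [ 3.9e-03 -9.0e-04 -1.0e+00] z [ 0.077 -0.997  0.001]
shift tool mm [  1.1 146.   -0.5]
```

View pics/w27.png

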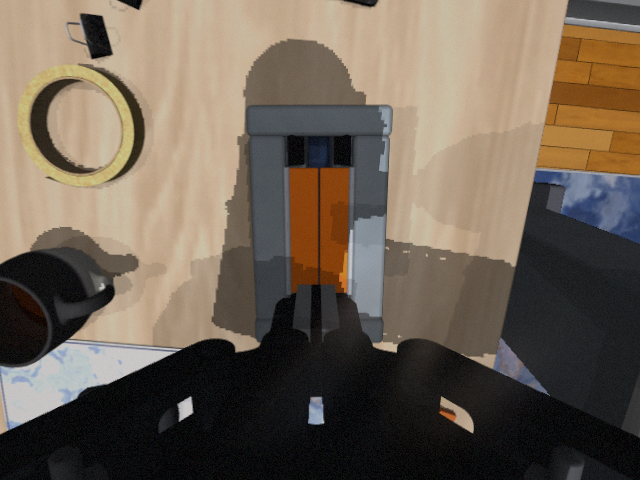

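View pics/s27.png

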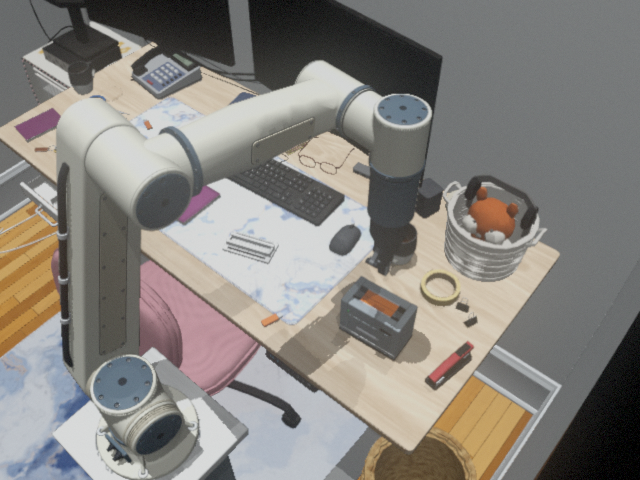

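The flaps are closed over the drive (orange, columns 288–350, seam at 319), with the drive's end visible below them in the end groove (~307–330, row 150). The fingers are clear and the other objects are in place. One check of the drive's height from its visible end.

```bash
python3 - <<'E'
from h import *
W=cam('wrist')
w=np.mean([snapshot('wrist').astype(float) for _ in range(4)],0)[:,:,::-1].astype('float32')
cv2.imwrite('pics/w28.png',cv2.resize(np.clip(w[125:185,275:365]*3.5,0,255).astype('uint8'),None,fx=7,fy=7,interpolation=2))
hsv=cv2.cvtColor(np.clip(w*2,0,255).astype('uint8'),cv2.COLOR_BGR2HSV);m=cv2.inRange(hsv,(95,90,15),(130,255,255))
for r in range(136,166,4):
    q=np.flatnonzero(m[r,290:350])+290; print(r,(q.min(),q.max()) if len(q) else None)
for z in (.082,.087,.095,.105): print(z,[ (np.linalg.norm(np.diff(ray(W,[(307,r),(330,r)],z),axis=0))*1000).round(1) for r in (148,158)])
E
```

```text
136 (np.int64(306), np.int64(346))
140 (np.int64(305), np.int64(335))
144 (np.int64(305), np.int64(346))
148 (np.int64(305), np.int64(334))
152 (np.int64(305), np.int64(338))
156 (np.int64(305), np.int64(331))
160 (np.int64(294), np.int64(344))
164 (np.int64(305), np.int64(326))
0.082 [np.float64(15.6), np.float64(15.7)]
0.087 [np.float64(15.3), np.float64(15.4)]
0.095 [np.float64(14.9), np.float64(15.0)]
0.105 [np.float64(14.3), np.float64(14.4)]
```

View pics/w28.png

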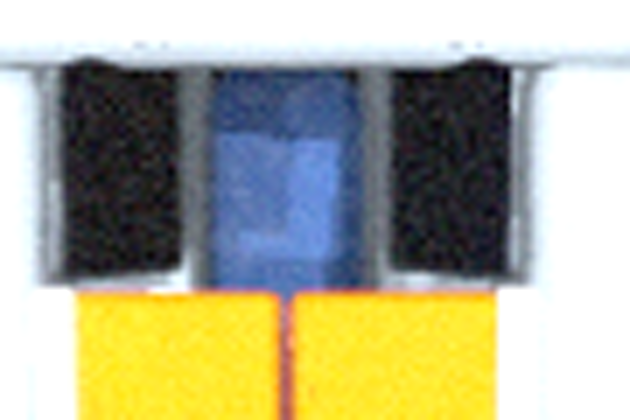

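The drive sits deep in its groove: 21 px wide, which fits an upper edge around z 0.08–0.09. Both flaps are level. I'll hand in.

```bash
python3 -c "
from rig import *
o=get_obs();print(o['time_s'],o['force'].round(1),o['tool_pos'].round(3));print(close_job())"
```

```text
35.0 [ 0.9  0.3 -0.3] [ 0.523 -0.221  0.203]
the job is handed in; nothing more can be done
None
```

I took the drive out of the stand, lowered it long edge down through the flaps, and pushed it home with the shut fingers. The job was handed in at 35.0 s with the gripper 80 mm above the dock and no force on it.

**The insertion:** The first try landed on the dock's rim, at about 17 N at the last reading. The drive slipped and tilted in the grip, so I backed off, re-measured, corrected by about 6 mm and 2°, and it then went in cleanly.

**Fully home:**
- Pushing took 2–9 N. The force stepped up where the contact plate seemed to start, then rose steeply about 5 mm lower.
- The highest reading I saw while pressing was 15.4 N.
- Two later touches met the stiff stop at the same height, so the drive had not sprung back by more than a fraction of a millimetre.

**Last pictures:** Both flaps were level over the drive, the fingers were clear, and the other objects I could see appeared undisturbed.

**Checks that disagreed:**
- In the pictures the drive's top edge looked about 20 mm higher than the fingertip position implied. I never explained this, so I relied on the force readings.
- One brief upward reading of about 4 N with the fingers lifted 8 mm also went unexplained. I took it to be the flaps rubbing.
- One texture comparison between pictures hinted at up to 2 mm of spring-back, which the touch tests did not support.

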